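# Set the roller clearance of a tube-filling pump with a gauge blade

## Robot

A 7-joint arm with a two-finger parallel gripper is mounted at the origin on the work surface. World frame = base frame: x ahead of the robot, y to its left, z up, the work surface at z = 0. Lengths are in m, angles in rad, forces in N, time in s.
With the tool pointing down it reaches from about 0.425 to 0.95 m from the base axis. Payload 4.7 kg.
Tool frame: the origin (TCP) lies at the very end of the fingers, on their centre line; the grasp point (between the pads) lies 19 mm behind it; z points along the fingers, y is the direction in which the jaws open and shut (so a half turn about z gives the same grasp; the last joint's range is limited). The gripper opens to 85 mm and grips with 20 to 120 N. Pads are 22 mm wide; open, the fingers measure 114 mm over their backs; the gripper's body (76 mm by 85 mm) begins 54 mm behind the grasp point. The pads swing forward as they close: fully open they stand 13 mm farther back than shut.
Start: joints at [-1.359, 0.469, -0.049, 1.532, 0.024, 1.141, -0.082], TCP at [0.161, 0.656, 0.231] pointing down, gripper open.
Joint ranges: [-2.59, 2.59], [-0.33, 1.99], [-1.39, 1.29], [0.1, 2.45], [-1.04, 4.18], [0.21, 1.99], [-2.66, 2.66]. Speed limits (rad/s): [2.57, 2.57, 3.14, 3.14, 3.14, 3.14, 3.14].

## Interface

Orientations are given as [roll, pitch, yaw] about the fixed x, y, z axes, in that order (R = Rz(yaw) Ry(pitch) Rx(roll)).
In Python, from rig import r gives the robot as it stands.
- The arm moves only by the tool play_rows, never from a script. Its argument "rows" is a list of rows, each an object of numbers: "ax", "ay", "az": the turn, a rotation vector about the tool's x, y, z in degrees; "dx", "dy", "dz": the shift along the tool's x, y, z in cm; "jaw": the closure, from 0 (fully open) to 1 (shut). In form: [{"ax": .., "ay": .., "az": .., "dx": .., "dy": .., "dz": .., "jaw": ..}, ...]. A call has 1 to 12 rows; each row is the pose to reach, as a shift and turn from the pose commanded when the call began, along the tool's axes at that moment; what a row does not reach only later rows make up. A row lasts 1/8 s, in which the tool goes at most 62.5 mm and 10.7 degrees, less where a joint would pass 70% of its speed; a pose out of reach is approached as far as the arm can. A call with a gripper value outside its range is refused whole. The fingers move at their own pace and stop on an object; the grip force is fixed at half the most. Time passes only in rows, so rows that repeat a pose let the fingers close. It gives the time, the measured TCP pose, the force and the opening at its end, in the units of the state.
- r.state(): the state, without advancing time (a new reading comes with each control period).
- r.snapshot(name): name is "scene" or "top" or "wrist"; returns a dict with "frame" (400x640x3 uint8, blue, green, red), "fx", "fy", "cx", "cy" (pixels), "camera_from_world" (4x4, takes a point from world to camera coordinates). Camera axes: x right, y down, z forward; pixel columns grow to the right and rows downward; lengths in m; the calibration is good to about 2 mm. A picture is of the moment at which its call begins. There is no depth.
- r.close_job(): hands the job in, once; it reports no verdict.
The state is a dict: "t": time; "qpos": joint angles; "joint_velocities": joint speeds; "tau": joint torques, N m; "position": TCP position; "eef_rot": TCP orientation; "ft_force": force on the tool from outside, world axes, zero at the start; "ft_torque": the same for the moment, N m; "grip_width": opening from 0.0 (shut) to 1.0 (fully open).
Only numpy, scipy, OpenCV 4.12 (cv2) and the standard library are available. Lean on these libraries where they do the work, as an engineer would, in place of code of your own. Each camera call takes 0.05 s, during which the arm holds its last target.

## Task

Set the roller clearance of the filling pump: lower the orange-handled gauge into the gap between the roller and the raceway until its shoulder sits on the raceway's rim, then turn the black cross knob until the gauge just drags when you draw it up, a light pull of some 3 to 8 N, without ever nipping it hard. Draw the gauge out against that drag with the knob left as set, and put it back fully down in the slot of its stand. Leave the tube rack, the squeeze bottle and the pouch box where they stand.

Things in the scene. Friction and masses are not known exactly. Their poses are not given: they have to be found in the camera images.
- gauge: Loose upright gauge, 80 g: steel blade 14 mm wide (x), 4 mm thick (y), 28 mm long, under an orange handle. Origin: centre of the blade's lower end, z up. At z = 28 mm the handle overhangs the blade by 14 mm towards -y; this shoulder sits on the raceway's rim, where the gauge stands by itself. In gap and slot its axes lie parallel to those of point gap or slot.
- gauge_handle (a point): Centre of the gauge's orange handle, 24 mm (x) by 18 mm (y) by 42 mm high; at (0, -7, 49) mm from the gauge's origin. Grip it across its 24 mm. Drawn slowly up out of a rightly set gap the gauge needs 3 to 8 N more than its weight (0.8 N); too wide a gap lets it lift with its weight only.
- pump: Fixed grey-blue pump, 240 mm (x) by 220 mm (y), deck 70 mm above the table. Origin: centre of its underside, below the knob's axis. On deck a light-grey horseshoe raceway, wall 14 mm thick, inner face 75 mm from the axis (flat where the gauge goes), rim 104 mm above the table, open to +y; inside, a rotor with two ivory rollers, the one used is at -y.
- gap (a point): Point on the raceway's inner face at rim height, straight across from the roller, 75 mm from the knob's axis on the pump's -y side. Axes as the pump's: y points from the wall to the roller and knob, z up. Seated, the blade's centre is at x = 0 (within 5 mm), the gauge's origin 28 mm below this point, and 2 mm from it in y once the blade touches the wall.
- roller: Ivory roller with its yoke, 24 mm across, 30 mm high, yoke top 111 mm above the table. Slides along the pump's y only, driven by the knob. Origin on its axis at deck height. The drag is about 1.2 times the nip force of the roller on the blade (friction varies 15 %); from first touch the nip grows by about 2.3 N per 0.1 rad of knob. A nip over 25 N spoils the blade.
- roller_face (a point): Point of the roller's side nearest the raceway, at rim height. Its horizontal distance from point gap is the clearance: 6.6 to 8.4 mm at the start; set right, 3.4 to 3.97 mm with the gauge out (the 4 mm blade less the slight give that makes it drag). These readings are too coarse to set it by: feel the drag.
- knob_grip (a point): Middle of the black cross knob on the pump's axis, 138 mm above the table. Four arms along this point's x and y, 44 mm end to end, 16 mm wide, 24 mm high: grip opposite ends from above at any quarter turn. Clockwise from above closes the gap by 1.27 mm per rad; it turns at 0.08 N m, nipped or not, and stays where left. 2.1 to 3.9 rad are needed.
- gauge_stand: Dark blue block fixed to the table, 70 mm (x) by 60 mm (y) by 40 mm high, with one slot for the gauge. Origin: centre of its underside.
- slot (a point): Centre of the slot's mouth on top of the stand, 40 mm above the table. Slot 21 mm (x) by 11 mm (y), 33 mm deep. The gauge's blade stands in it with the shoulder on the stand's top: gauge origin 28 mm below this point. Axes as the stand's.
- tube_rack: White rack with blue-capped tubes, 120 by 100 by 84 mm high, loose. Origin: centre of its underside.
- squeeze_bottle: Pale squeeze bottle with a teal band, 80 mm across, 172 mm high, loose. Origin: centre of its underside.
- pouch_box: Open white carton with pouches, 120 by 90 by 70 mm high, loose. Origin: centre of its underside.

How it is judged:
On the way, in this order (a step that is already met when the one before it is completed fails the run):
1. the gauge stands in the gap between roller and raceway, its shoulder down at the rim (within 4 mm) and its blade within 6 mm of the middle of the roller (z of gauge in the frame of gap between -0.033 and -0.024 m and x of gauge in the frame of gap between -0.006 and 0.006 m and y of gauge in the frame of gap between 0.0005 and 0.008 m), for 0.2 s.
2. the gauge, held by the gripper and raised 2.5 to 23 mm off its seat in the gap, drags: the roller nips it with 1.5 to 10 N (z of gauge in the frame of gap between -0.0255 and -0.005 m and x of gauge in the frame of gap between -0.007 and 0.007 m and contact force between the fingers and gauge above 0.5 N and contact force between roller and gauge between 1.5 and 10 N), for 0.05 s.
At the end, for the whole second after the job is handed in: The clearance between roller and raceway is 3.4 to 3.97 mm; the gauge is released, at rest, upright (within 0.12 rad) and down in the slot of its stand (within 4 mm of fully down); rack, bottle and box are within 15 mm of where they stood (horizontal distance between roller_face and gap between 0.0034 and 0.00397 m and horizontal distance between gauge and slot below 0.009 m and z of gauge in the frame of slot below -0.024 m and angle between gauge's own z axis and vertical below 0.12 rad and linear speed of gauge below 0.01 m/s and contact force between the fingers and gauge below 0.05 N and distance of each of tube_rack, squeeze_bottle, pouch_box from where it was at the start of the episode below 0.015 m); the robot touches nothing.
It fails at once if the gauge is nipped or pressed against the roller with more than 25 N (contact force between roller and gauge above 25 N).
It fails at once if the tube rack, squeeze bottle or pouch box is shifted by more than 15 mm or tipped (distance of any of tube_rack, squeeze_bottle, pouch_box from where it was at the start of the episode above 0.015 m or angle between any of tube_rack, squeeze_bottle, pouch_box's own z axis and vertical above 0.3 rad).
It also fails if it takes over 72 s, if anything falls off the work surface, if the arm or the gripper's body presses on something with over 40 N, if the wrist force passes 120 N, or if a joint passes its speed limit or range.

## Working session

There is one attempt and no reset: what is moved stays moved. The work goes in short steps, Python scripts to look and compute and a tool call to move; the robot and the scene stay as the last step left them, time stands still between calls to the robot, and variables do not carry over. Pictures are saved under pics/ and viewed, and the job is handed in when it is done.

Besides the shell and the picture viewer there is one more tool, called after "Call:" as name([rows], argument=value, ...), one row to a line, values as JSON. play_rows: Moves the arm, as the interface text tells. Its arguments: {"type":"object","properties":{"rows":{"type":"array"}},"required":["rows"]}

```bash
mkdir -p pics; ls; cat > h.py <<'E'
import numpy as np, cv2
from rig import r
def snap(n,fn):
    s=r.snapshot(n); cv2.imwrite('pics/'+fn+'.png',s['frame'])
    np.savez('pics/'+fn+'.npz',T=np.array(s['camera_from_world']),k=[s['fx'],s['fy'],s['cx'],s['cy']],f=s['frame']); return s
def load(fn):
    return np.load('pics/'+fn+'.npz')
def ray(s,u,v):
    T=s['T'];k=s['k'];R=T[:3,:3];c=-R.T@T[:3,3]
    d=R.T@np.array([(u-k[2])/k[0],(v-k[3])/k[1],1.]);return c,d
def plane(s,u,v,z):
    c,d=ray(s,u,v);return c+d*(z-c[2])/d[2]
def proj(s,p):
    q=s['T'][:3,:3]@np.array(p)+s['T'][:3,3];k=s['k'];return np.array([k[0]*q[0]/q[2]+k[2],k[1]*q[1]/q[2]+k[3]])
E
python3 - <<'E'
from h import *
for n in ['scene','top','wrist']: snap(n,n+'0')
st=r.state()
for k,v in st.items(): print(k,v)
for n in ['scene','top']:
    s=load(n+'0');print(n,ray(s,320,200))
E
```

```text
pics
t 0.15
qpos [-1.35891959  0.46929186 -0.04858423  1.53340007  0.0241214   1.14099655
 -0.08228556]
joint_velocities [-3.31425167e-04 -1.69818848e-03  1.33436821e-03 -2.38993003e-03
 -1.63857294e-03  6.09689724e-04  5.32881087e-05]
tau [-2.26624602e-04 -5.10763729e+01 -4.71881661e-02 -2.37979066e+01
  1.06931065e-02  5.30068195e-03  3.89774357e-06]
position [0.16084862 0.65510674 0.23048664]
eef_rot [-3.14008465e+00  7.05825469e-05  2.90085497e+00]
ft_force [-0.4877516   0.64113255  1.06796063]
ft_torque [-0.02980779 -0.04081772 -0.05529891]
grip_width 1.0003885948138274
scene (array([1.51283928e+00, 6.17209664e-04, 9.67507978e-01]), array([-0.76278477, -0.02940427, -0.64603198]))
top (array([ 0.44563868, -0.04734941,  1.68390642]), array([ 0.06083847,  0.00875318, -0.99819053]))
```

View pics/scene0.png

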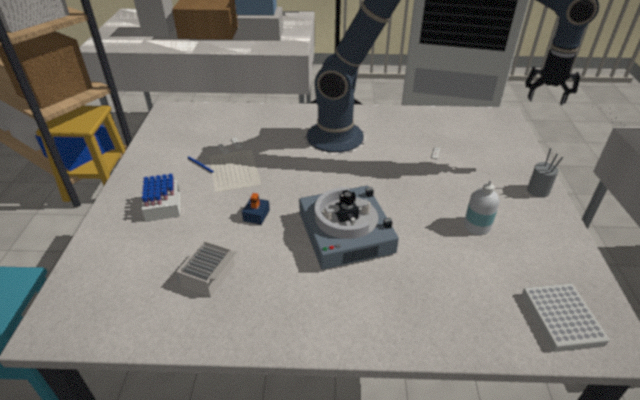

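View pics/top0.png

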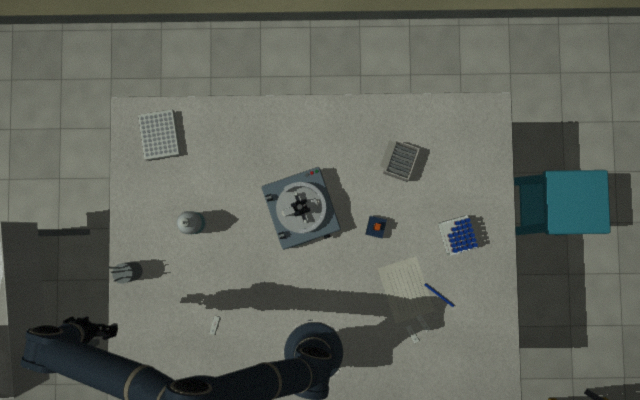

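View pics/wrist0.png

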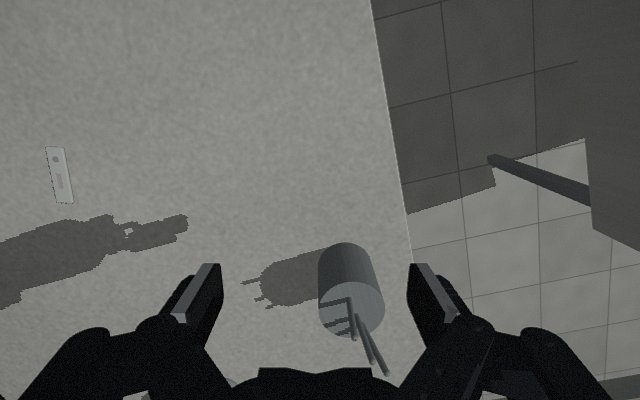

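The pump is at about (300,208) in the top view and the gauge in its stand at about (377,226). The bottle is at (190,222), the rack at (461,235) and the box at (403,161). Next I enlarge the images to get the orientations.

```bash
python3 - <<'E'
from h import *
a=load('top0')['f'][150:260,240:400]; cv2.imwrite('pics/topc.png',cv2.resize(a,None,fx=5,fy=5,interpolation=cv2.INTER_CUBIC))
a=load('scene0')['f'][170:280,230:410]; cv2.imwrite('pics/scc.png',cv2.resize(a,None,fx=4.4,fy=4.4,interpolation=cv2.INTER_CUBIC))
s=load('top0')
print('pump c',plane(s,302,208,.07),'gauge',plane(s,377,226,.11))
E
```

```text
pump c [0.51641405 0.03093609 0.07      ] gauge [ 0.44926724 -0.22897878  0.11      ]
```

View pics/topc.png

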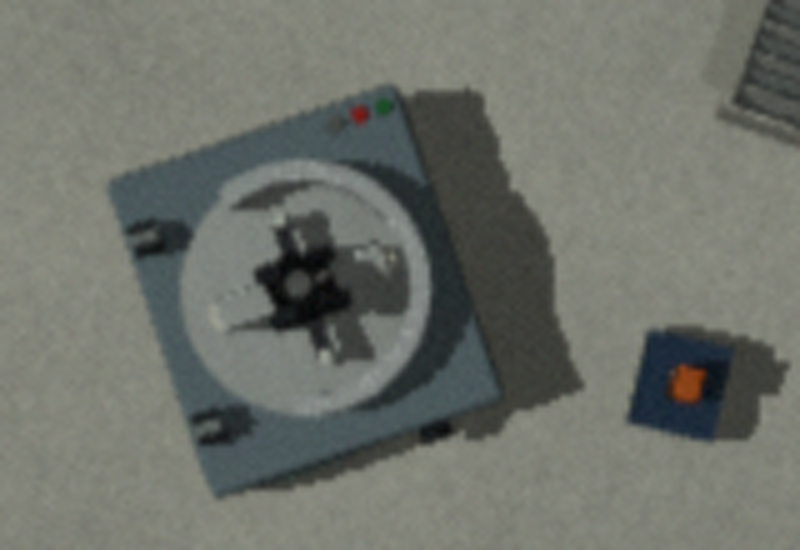

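View pics/scc.png

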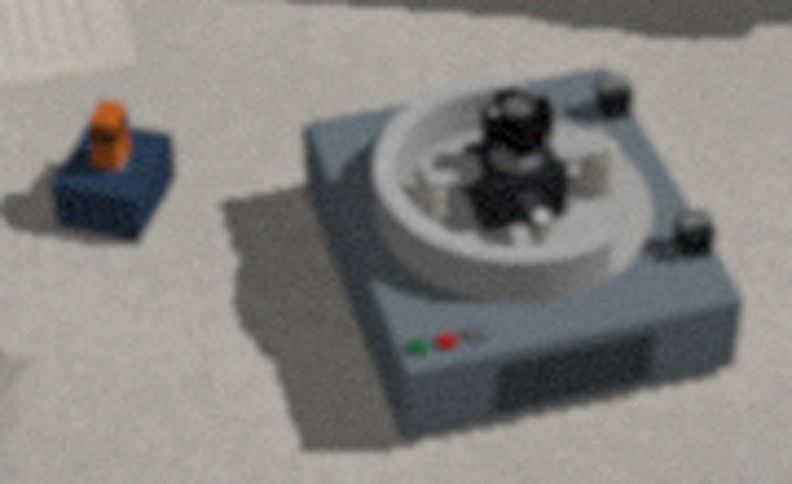

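```bash
cat >> h.py <<'E'
from scipy.spatial.transform import Rotation as Ro
def toolR(): return Ro.from_euler('xyz',r.state()['eef_rot']).as_matrix()
def delta(p,yaw=None):
    """cm shift in tool axes to TCP p, and az deg to yaw (tool down)"""
    st=r.state();R=toolR();d=R.T@(np.array(p)-np.array(st['position']))*100
    print('shift cm',d.round(2))
    if yaw is not None:
        Rt=Ro.from_euler('xyz',[np.pi,0,yaw]).as_matrix()
        print('rotvec deg',np.degrees(Ro.from_matrix(R.T@Rt).as_rotvec()).round(2))
E
python3 - <<'E'
from h import *
s=load('wrist0');R=toolR();st=r.state();c,d=ray(s,320,200)
print('cam in tool',R.T@(c-st['position']),'dir',R.T@d, 'k',s['k'],load('top0')['k'])
t=load('top0')
import numpy as np
off=lambda u,v:(240+(u)/5-.4,150+v/5-.4)
for n,(u,v),z in [('pumpTL',(110,185),.07),('TR',(395,87),.07),('BR',(500,395),.07),('BL',(216,492),.07),('knob',(300,285),.15),
  ('st',(655,330),.04),('st',(735,345),.04),('st',(712,440),.04),('st',(630,425),.04),('h',(687,383),.11)]:
    print(n,plane(t,*off(u,v),z).round(4))
for n,(u,v) in [('bot',(190,222)),('rack',(461,235)),('box',(403,161))]: print(n,plane(t,u,v,.08).round(3))
delta([.40,.45,.30],2.3)
E
```

```text
cam in tool [ 0.08163676 -0.00041058 -0.14260534] dir [-0.31824045  0.01687522  0.94800508] k [323.07338335 323.07338335 314.67013413 200.58016287] [455.85935864 455.85935864 323.39638823 204.71003515]
pumpTL [0.5943 0.1737 0.07  ]
TR [ 0.6617 -0.0296  0.07  ]
BR [ 0.4418 -0.1012  0.07  ]
BL [0.376  0.1001 0.07  ]
knob [0.5177 0.0351 0.15  ]
st [ 0.4872 -0.2147  0.04  ]
st [ 0.4756 -0.2721  0.04  ]
st [ 0.4075 -0.2543  0.04  ]
st [ 0.419  -0.1955  0.04  ]
h [ 0.4486 -0.229   0.11  ]
bot [0.472 0.425 0.08 ]
rack [ 0.414 -0.527  0.08 ]
box [ 0.678 -0.329  0.08 ]
shift cm [-28.12 -14.23  -6.93]
rotvec deg [-8.000e-02  3.000e-02  3.443e+01]
```

```bash
python3 - <<'E'
from h import *
delta([.40,.45,.30],2.3)
delta([.49,.15,.30],1.9)
delta([.47,-.05,.30],1.6)
delta([.445,-.23,.24],1.314)
t=load('top0')
print(plane(t,240+687/5-.4,150+383/5-.4,.082))
E
```

```text
shift cm [-28.12 -14.23  -6.93]
rotvec deg [-8.000e-02  3.000e-02  3.443e+01]
shift cm [-44.01 -41.22  -6.89]
rotvec deg [-8.000e-02  5.000e-02  5.734e+01]
shift cm [-46.84 -61.12  -6.86]
rotvec deg [-7.000e-02  6.000e-02  7.453e+01]
shift cm [-48.7  -79.18  -0.83]
rotvec deg [-6.000e-02  7.000e-02  9.092e+01]
[ 0.4486308  -0.23219702  0.082     ]
```

Call:
play_rows([
  {"dx":-28,"dy":-14,"dz":-7,"az":30,"jaw":0},
  {"dx":-28,"dy":-14,"dz":-7,"az":30,"jaw":0},
  {"dx":-28,"dy":-14,"dz":-7,"az":30,"jaw":0},
  {"dx":-28,"dy":-14,"dz":-7,"az":34,"jaw":0},
  {"dx":-28,"dy":-14,"dz":-7,"az":34,"jaw":0},
  {"dx":-44,"dy":-41,"dz":-7,"az":57,"jaw":0},
  {"dx":-44,"dy":-41,"dz":-7,"az":57,"jaw":0},
  {"dx":-44,"dy":-41,"dz":-7,"az":57,"jaw":0},
  {"dx":-44,"dy":-41,"dz":-7,"az":57,"jaw":0},
  {"dx":-44,"dy":-41,"dz":-7,"az":57,"jaw":0},
  {"dx":-47,"dy":-61,"dz":-7,"az":74,"jaw":0},
  {"dx":-47,"dy":-61,"dz":-7,"az":74,"jaw":0},
])

```text
invalid input
```

```bash
python3 - <<'E'
from h import *
st=r.state();print(st['position'],st['eef_rot'],st['qpos'],st['ft_force'])
snap('wrist','w1'); snap('top','t1')
delta([.445,-.23,.20],1.314)
E
```

```text
[0.16084862 0.65510674 0.23048664] [-3.14008465e+00  7.05825469e-05  2.90085497e+00] [-1.35891959  0.46929186 -0.04858423  1.53340007  0.0241214   1.14099655
 -0.08228556] [-0.4877516   0.64113255  1.06796063]
shift cm [-48.7  -79.2    3.15]
rotvec deg [-4.000e-02  4.000e-02  9.092e+01]
```

View pics/w1.png

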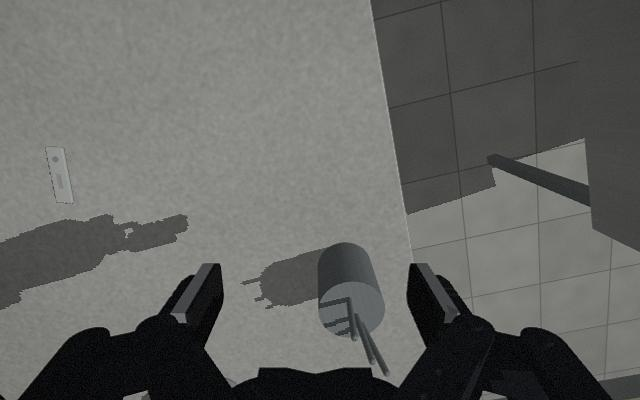

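Call:
play_rows([
  {"ax":0,"ay":0,"dx":-28,"dy":-14,"dz":-7,"az":30,"jaw":0},
  {"ax":0,"ay":0,"dx":-28,"dy":-14,"dz":-7,"az":30,"jaw":0},
  {"ax":0,"ay":0,"dx":-28,"dy":-14,"dz":-7,"az":30,"jaw":0},
  {"ax":0,"ay":0,"dx":-28,"dy":-14,"dz":-7,"az":34,"jaw":0},
  {"ax":0,"ay":0,"dx":-28,"dy":-14,"dz":-7,"az":34,"jaw":0},
  {"ax":0,"ay":0,"dx":-44,"dy":-41,"dz":-7,"az":57,"jaw":0},
  {"ax":0,"ay":0,"dx":-44,"dy":-41,"dz":-7,"az":57,"jaw":0},
  {"ax":0,"ay":0,"dx":-44,"dy":-41,"dz":-7,"az":57,"jaw":0},
  {"ax":0,"ay":0,"dx":-44,"dy":-41,"dz":-7,"az":57,"jaw":0},
  {"ax":0,"ay":0,"dx":-44,"dy":-41,"dz":-7,"az":57,"jaw":0},
  {"ax":0,"ay":0,"dx":-47,"dy":-61,"dz":-7,"az":74,"jaw":0},
  {"ax":0,"ay":0,"dx":-47,"dy":-61,"dz":-7,"az":74,"jaw":0},
])

```text
t: 1.75
position: [0.4782, 0.0334, 0.3013]
eef_rot: [3.141, -0.0, 1.605]
ft_force: [0.6, -0.3, 0.2]
grip_width: 1.0
```

```bash
python3 - <<'E'
from h import *
st=r.state();print(st['t'],st['position'],st['eef_rot'],st['qpos'],st['ft_force'])
snap('wrist','w1')
delta([.445,-.23,.20],1.314)
E
```

```text
1.75 [0.4781555  0.03342845 0.30131547] [ 3.14121084e+00 -1.69243253e-04  1.60498848e+00] [-0.63767554  0.07560891  0.5172009   1.90949442 -0.04078688  1.16625357
 -0.07146488] [ 0.58172629 -0.28220478  0.24301528]
shift cm [-25.25  -3.68  10.26]
rotvec deg [ 0.02  0.21 15.82]
```

View pics/w1.png

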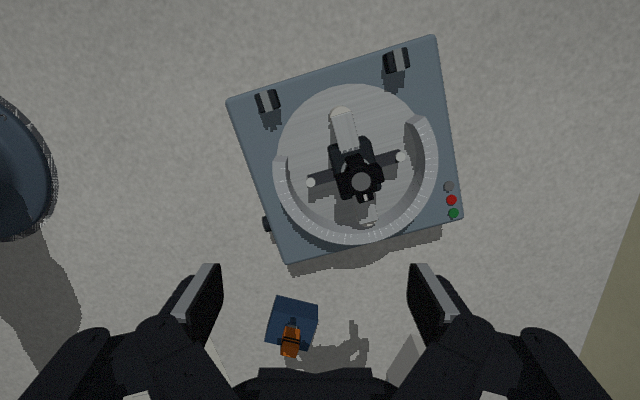

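```bash
python3 - <<'E'
from h import *
f=load('w1')['f']
a=f[20:270,210:480]; cv2.imwrite('pics/w1c.png',cv2.resize(a,None,fx=2.3,fy=2.3,interpolation=cv2.INTER_CUBIC))
E
```

```text
(no output)
```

View pics/w1c.png

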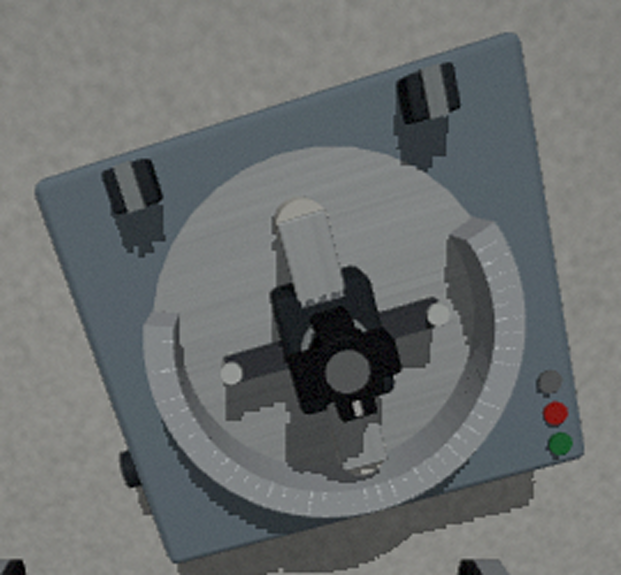

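Call:
play_rows([
  {"ax":0,"ay":0,"dx":-25,"dy":-3.7,"dz":10,"az":15.8,"jaw":0},
  {"ax":0,"ay":0,"dx":-25,"dy":-3.7,"dz":10,"az":15.8,"jaw":0},
  {"ax":0,"ay":0,"dx":-25,"dy":-3.7,"dz":10,"az":15.8,"jaw":0},
  {"ax":0,"ay":0,"dx":-25,"dy":-3.7,"dz":10,"az":15.8,"jaw":0},
  {"ax":0,"ay":0,"dx":-25,"dy":-3.7,"dz":10,"az":15.8,"jaw":0},
  {"ax":0,"ay":0,"dx":-25,"dy":-3.7,"dz":10,"az":15.8,"jaw":0},
  {"ax":0,"ay":0,"dx":-25,"dy":-3.7,"dz":10,"az":15.8,"jaw":0},
])

```text
t: 2.68
position: [0.4517, -0.2143, 0.2015]
eef_rot: [3.141, -0.001, 1.335]
ft_force: [0.6, 1.4, 0.2]
grip_width: 0.997
```

```bash
python3 - <<'E'
from h import *
st=r.state();print(st['t'],st['position'],st['eef_rot'],st['qpos'],st['ft_force'])
snap('wrist','w2')
E
```

```text
2.675 [ 0.45172499 -0.21425647  0.20147388] [ 3.14129881e+00 -9.10085679e-04  1.33546383e+00] [-0.24213671  0.24956471  0.71776327  2.00678676 -0.20154687  0.95471134
  0.34224608] [0.55231345 1.40906789 0.18259423]
```

View pics/w2.png

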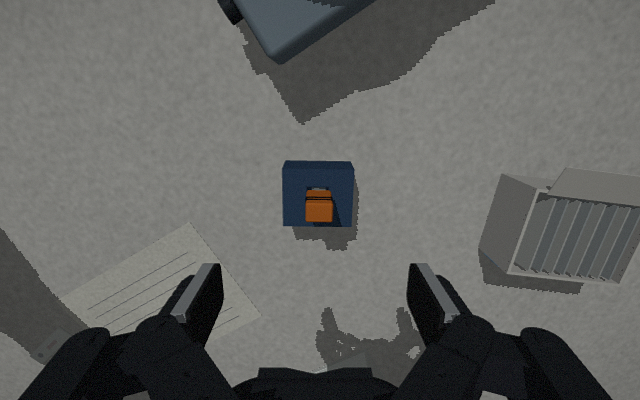

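```bash
python3 - <<'E'
from h import *
s=load('w2');f=s['f']
hsv=cv2.cvtColor(f,cv2.COLOR_BGR2HSV)
m=((hsv[...,0]<20)&(hsv[...,1]>170)&(hsv[...,2]>60)).astype('uint8'); m[:150]=0
ys,xs=np.where(m);print('orange bbox',xs.min(),xs.max(),ys.min(),ys.max())
mb=((hsv[...,0]>100)&(hsv[...,0]<125)&(hsv[...,1]>110)).astype('uint8'); mb[:150]=0;mb[:,:270]=0;mb[:,370:]=0;mb[240:]=0
ys,xs=np.where(mb);print('blue',xs.min(),xs.max(),ys.min(),ys.max())
a=f[150:250,260:380]; cv2.imwrite('pics/w2c.png',cv2.resize(a,None,fx=6.5,fy=5.9,interpolation=cv2.INTER_CUBIC))
E
```

```text
orange bbox 306 332 190 221
blue 283 353 161 226
```

View pics/w2c.png

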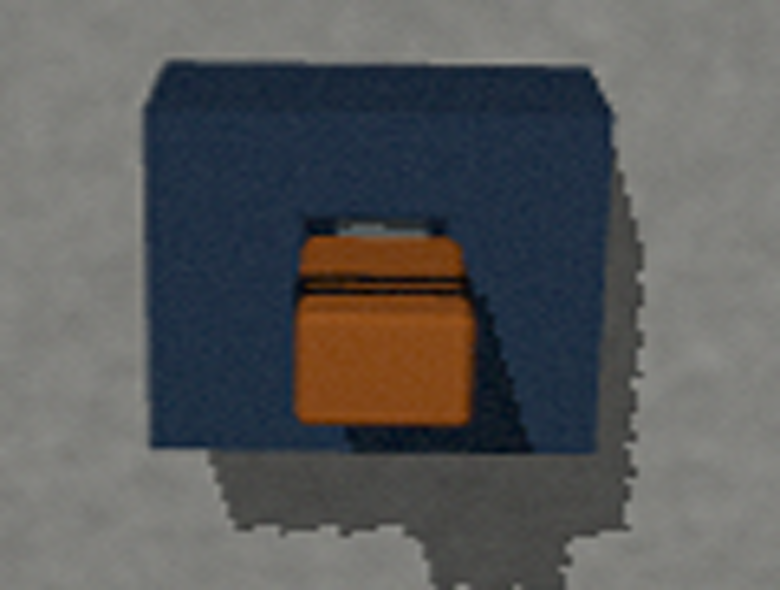

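```bash
python3 - <<'E'
from h import *
s=load('w2')
o=lambda u,v:(260+u/6.5-.45,150+v/5.9-.45)
C=np.array([plane(s,*o(*p),.04) for p in [(145,108),(612,112),(597,452),(150,448)]])
print(C.round(4),C.mean(0)); 
w=C[1]-C[0];w2=C[2]-C[3];d=C[3]-C[0]
print(np.linalg.norm(w),np.linalg.norm(w2),np.linalg.norm(d),np.linalg.norm(C[2]-C[1]))
yaw=np.arctan2(w[1]+w2[1],w[0]+w2[0]); print('stand yaw',yaw)
H=np.array([plane(s,*o(*p),.082) for p in [(297,303),(471,303),(473,426),(295,426)]])
print(H.round(4),H.mean(0)); w=H[1]-H[0]+H[2]-H[3]; print(np.arctan2(w[1],w[0]),np.linalg.norm(w)/2,np.linalg.norm(H[3]-H[0]))
h=H.mean(0)[:2]; y=np.array([-np.sin(yaw),np.cos(yaw)]); print('gauge origin',h+.007*y)
st=r.state();print(st['position'],st['joint_velocities'])
# pump from w1
p=load('w1'); q=lambda u,v:(210+u/2.3-.3,20+v/2.3-.3)
P=np.array([plane(p,*q(*c),.07) for c in [(40,185),(520,35),(585,455),(173,562)]]);print(P.round(4),P.mean(0))
print(np.linalg.norm(P-np.roll(P,-1,0),axis=1))
w=P[1]-P[0]+P[2]-P[3];print('pump yaw',np.arctan2(w[1],w[0]))
print('knob',plane(p,*q(348,371),.150),plane(p,*q(348,371),.155))
E
```

```text
[[ 0.4248 -0.1947  0.04  ]
 [ 0.4918 -0.2114  0.04  ]
 [ 0.4778 -0.2698  0.04  ]
 [ 0.4098 -0.2527  0.04  ]] [ 0.45106389 -0.23214298  0.04      ]
0.06906237634297618 0.07016877923721525 0.059962386468813376 0.060046151199264645
stand yaw -0.2453147197183527
[[ 0.4431 -0.219   0.082 ]
 [ 0.4654 -0.2243  0.082 ]
 [ 0.4615 -0.2432  0.082 ]
 [ 0.4382 -0.2376  0.082 ]] [ 0.45204712 -0.23100592  0.082     ]
-0.2351923343863118 0.02345600502513858 0.019266483603429165
gauge origin [ 0.45374715 -0.22421549]
[ 0.451891   -0.21403213  0.2016075 ] [-0.00626053 -0.00442858  0.00213217  0.00164749  0.00181587 -0.00180066
  0.00256872]
[[ 0.3797  0.1031  0.07  ]
 [ 0.6004  0.1757  0.07  ]
 [ 0.6671 -0.0266  0.07  ]
 [ 0.4447 -0.0996  0.07  ]] [0.52294856 0.03817292 0.07      ]
[0.23232355 0.21296596 0.23406924 0.21282599]
pump yaw 0.3174624066382897
knob [0.5224317  0.03714201 0.15      ] [0.52163867 0.03846777 0.155     ]
```

```bash
python3 - <<'E'
from h import *
delta([.452,-.2305,.049],1.326)
E
```

```text
shift cm [-1.61  0.38 15.26]
rotvec deg [ 0.04 -0.05  0.59]
```

Call:
play_rows([
  {"ax":0,"ay":0,"az":0.6,"dx":-1.6,"dy":0.4,"dz":3,"jaw":0.3},
  {"ax":0,"ay":0,"az":0.6,"dx":-1.6,"dy":0.4,"dz":7,"jaw":0.3},
  {"ax":0,"ay":0,"az":0.6,"dx":-1.6,"dy":0.4,"dz":11,"jaw":0.3},
  {"ax":0,"ay":0,"az":0.6,"dx":-1.6,"dy":0.4,"dz":13.5,"jaw":0.3},
  {"ax":0,"ay":0,"az":0.6,"dx":-1.6,"dy":0.4,"dz":15.2,"jaw":0.3},
  {"ax":0,"ay":0,"az":0.6,"dx":-1.6,"dy":0.4,"dz":15.2,"jaw":0.3},
  {"ax":0,"ay":0,"az":0.6,"dx":-1.6,"dy":0.4,"dz":15.2,"jaw":0.3},
])

```text
t: 3.6
position: [0.4521, -0.2322, 0.0502]
eef_rot: [3.14, -0.0, 1.324]
ft_force: [0.9, -0.1, 0.5]
grip_width: 0.697
```

```bash
python3 - <<'E'
from h import *
st=r.state();print(st['t'],st['position'],st['eef_rot'],st['ft_force'])
snap('wrist','w3')
E
```

```text
3.6 [ 0.45213158 -0.23218704  0.05020722] [ 3.13961076e+00 -6.61590975e-05  1.32363749e+00] [ 0.94673488 -0.12673262  0.53356905]
```

View pics/w3.png

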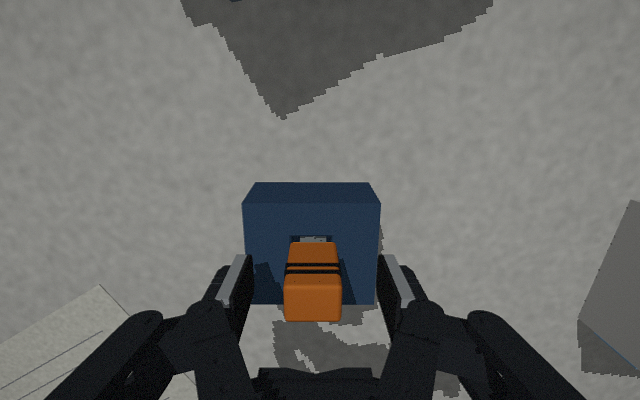

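The handle at (313,295) is centred between the pads, so I close on it.

Call:
play_rows([
  {"ax":0,"ay":0,"az":0,"dx":0,"dy":0,"dz":0,"jaw":1},
  {"ax":0,"ay":0,"az":0,"dx":0,"dy":0,"dz":0,"jaw":1},
  {"ax":0,"ay":0,"az":0,"dx":0,"dy":0,"dz":0,"jaw":1},
  {"ax":0,"ay":0,"az":0,"dx":0,"dy":0,"dz":0,"jaw":1},
  {"ax":0,"ay":0,"az":0,"dx":0,"dy":0,"dz":0,"jaw":1},
  {"ax":0,"ay":0,"az":0,"dx":0,"dy":0,"dz":0,"jaw":1},
])

```text
t: 4.4
position: [0.4516, -0.2322, 0.0499]
eef_rot: [3.141, -0.001, 1.323]
ft_force: [-0.2, 1.2, 5.9]
grip_width: 0.272
```

```bash
python3 - <<'E'
from h import *
st=r.state();print(st['t'],st['position'],st['eef_rot'],st['ft_force'],st['ft_torque'],st['grip_width'])
snap('wrist','w4')
f=load('w4')['f'];a=f[170:350,210:420]; cv2.imwrite('pics/w4c.png',cv2.resize(a,None,fx=3.5,fy=3.3,interpolation=cv2.INTER_CUBIC))
delta([.50,-.10,.24],1.888)
E
```

```text
4.4 [ 0.4515886  -0.23217988  0.0498896 ] [ 3.14071856e+00 -5.71652901e-04  1.32295392e+00] [-0.22827139  1.20040064  5.92640289] [0.200889   0.18054483 0.02801643] 0.2724503556626186
shift cm [ 14.01   1.47 -19.  ]
rotvec deg [ 6.000e-02 -2.000e-02 -3.237e+01]
```

View pics/w4c.png

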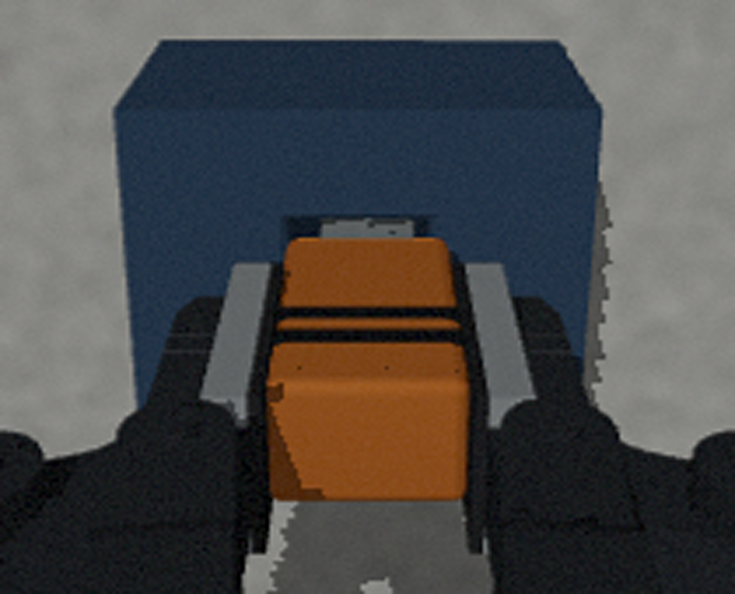

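```bash
python3 - <<'E'
from h import *
s=load('w4');o=lambda u,v:(210+u/3.5-.35,170+v/3.3-.35)
R=toolR();p=np.array(r.state()['position'])
for n,(u,v),z in [('top back L',(270,372),.082),('top back R',(466,372),.082),('top front R',(465,498),.082),('front L',(271,498),.082),('bot back L',(284,240),.04),('bot back R',(456,240),.04),('slot bL',(283,215),.04),('slot bR',(437,215),.04),('blade L',(322,222),.04),('blade R',(413,222),.04),('padL',(253,262),.052),('padR',(485,262),.052)]:
    q=plane(s,*o(u,v),z); print(n,(R.T@(q-p)*1000).round(1),q.round(4))
E
```

```text
top back L [ 10.5 -10.3 -32.1] [ 0.4441 -0.2194  0.082 ]
top back R [ 10.5  11.8 -32.1] [ 0.4656 -0.2249  0.082 ]
top front R [ -7.7  12.2 -32.1] [ 0.4615 -0.2426  0.082 ]
front L [ -7.6 -10.7 -32.1] [ 0.4393 -0.237   0.082 ]
bot back L [  7.5 -11.7   9.9] [ 0.4421 -0.222   0.04  ]
bot back R [ 7.5 13.9  9.9] [ 0.4669 -0.2283  0.04  ]
slot bL [ 11.8 -11.8   9.9] [ 0.4431 -0.2178  0.04  ]
slot bR [11.8 11.   9.9] [ 0.4651 -0.2234  0.04  ]
blade L [10.6 -6.   9.9] [ 0.4483 -0.2204  0.04  ]
blade R [10.6  7.4  9.9] [ 0.4614 -0.2237  0.04  ]
padL [  9.8 -15.1  -2.1] [ 0.4393 -0.219   0.052 ]
padR [ 9.8 16.9 -2.1] [ 0.4704 -0.2268  0.052 ]
```

Call:
play_rows([
  {"ax":0,"ay":0,"az":0,"dx":0,"dy":0,"dz":-3,"jaw":1},
  {"ax":0,"ay":0,"az":0,"dx":0,"dy":0,"dz":-6,"jaw":1},
  {"ax":0,"ay":0,"az":-8,"dx":2,"dy":0,"dz":-11,"jaw":1},
  {"ax":0,"ay":0,"az":-16,"dx":6,"dy":0.5,"dz":-15,"jaw":1},
  {"ax":0,"ay":0,"az":-24,"dx":10,"dy":1,"dz":-16,"jaw":1},
  {"ax":0,"ay":0,"az":-32.4,"dx":14,"dy":1.5,"dz":-16,"jaw":1},
  {"ax":0,"ay":0,"az":-32.4,"dx":14,"dy":1.5,"dz":-16,"jaw":1},
  {"ax":0,"ay":0,"az":-32.4,"dx":14,"dy":1.5,"dz":-16,"jaw":1},
])

```text
t: 5.45
position: [0.4994, -0.1008, 0.2089]
eef_rot: [-3.141, 0.0, 1.887]
ft_force: [-0.1, -0.2, -0.7]
grip_width: 0.271
```

```bash
python3 - <<'E'
from h import *
st=r.state();print(st['t'],st['position'],st['eef_rot'],st['ft_force'],st['ft_torque'],st['grip_width'])
snap('wrist','w5')
f=load('w5')['f'];a=f[0:350,200:480]; cv2.imwrite('pics/w5c.png',cv2.resize(a,None,fx=1.7,fy=1.7,interpolation=cv2.INTER_CUBIC))
E
```

```text
5.45 [ 0.49944032 -0.10077024  0.20894848] [-3.14058186e+00  1.59599178e-04  1.88716776e+00] [-0.13068196 -0.17276324 -0.6679079 ] [-0.05762186  0.0058685   0.04232406] 0.27066251228685395
```

View pics/w5.png

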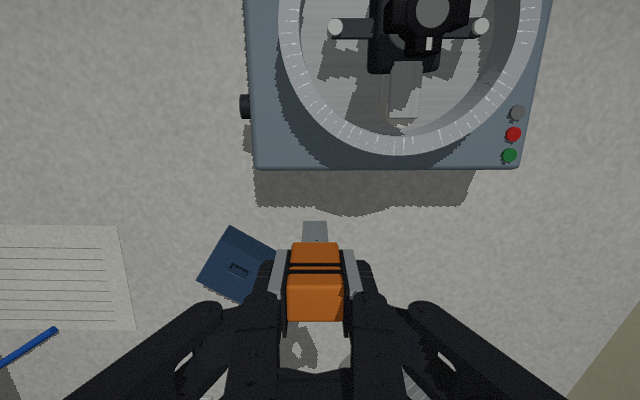

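```bash
python3 - <<'E'
from h import *
s=load('w5');f=s['f']
a=f[60:180,290:490]; cv2.imwrite('pics/w5a.png',cv2.resize(a,None,fx=4,fy=4,interpolation=cv2.INTER_CUBIC))
a=f[210:250,280:350]; cv2.imwrite('pics/w5b.png',cv2.resize(a,None,fx=8,fy=8,interpolation=cv2.INTER_CUBIC))
R=toolR();p=np.array(r.state()['position'])
for u,v in [(303,221),(327,221)]: print((R.T@(plane(s,u,v,.171)-p)*1000).round(1))
E
```

```text
[ 8.2 -6.3 38. ]
[ 8.2  8.2 38. ]
```

View pics/w5a.png

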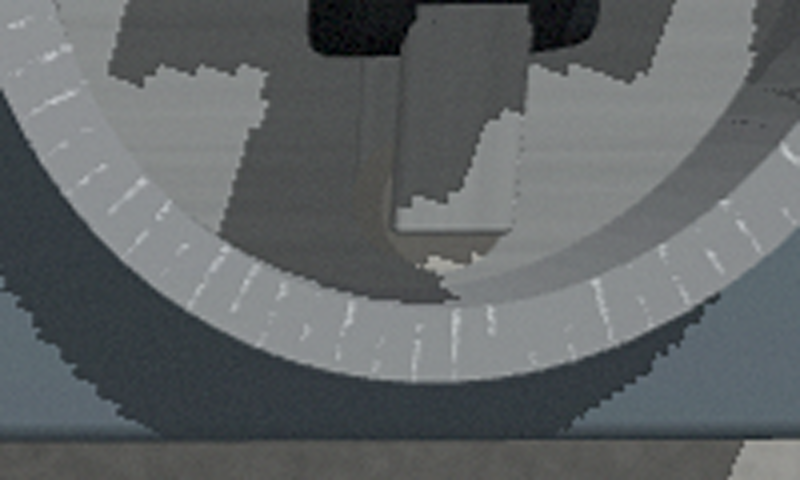

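View pics/w5b.png

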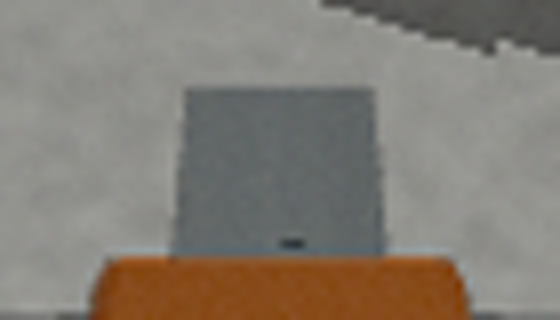

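```bash
python3 - <<'E'
from h import *
s=load('w5');o=lambda u,v:(290+u/4-.4,60+v/4-.4)
R=toolR();p=np.array(r.state()['position'])
def P(n,u,v,z): q=plane(s,*o(u,v),z); print(n,(R.T@(q-p)*1000).round(1),q.round(4)); return q
P('inner',430,302,.104);P('outer',430,381,.104);P('yokeL',397,228,.111);P('yokeR',512,230,.111);P('inner2',400,300,.104);P('inner3',455,303,.104)
c=np.array([.5227,.0378]);y=.3175
for yaw in (.31,.3175,.325):
  print(c+.075*np.array([np.sin(yaw),-np.cos(yaw)]))
q=plane(s,322,18,.15)
k=plane(s,433,12,.150);print('knob',k)
E
python3 - <<'E'
import sys;sys.path.insert(0,'.')
from h import *
import os;os.chdir('.')
s=load('w5');f=s['f']
a=f[0:90,320:500]; cv2.imwrite('pics/w5k.png',cv2.resize(a,None,fx=4,fy=4,interpolation=cv2.INTER_CUBIC))
a=f[90:190,230:560]; cv2.imwrite('pics/w5e.png',cv2.resize(a,None,fx=2.4,fy=2.4,interpolation=cv2.INTER_CUBIC))
E
```

```text
inner [ 51.1  63.1 104.9] [ 0.5434 -0.0332  0.104 ]
outer [ 36.   64.4 104.9] [ 0.5493 -0.0472  0.104 ]
yokeL [65.1 54.3 97.9] [ 0.5307 -0.0226  0.111 ]
yokeR [64.8 75.1 97.9] [ 0.5506 -0.0164  0.111 ]
inner2 [ 51.4  57.4 104.9] [ 0.5379 -0.0347  0.104 ]
inner3 [ 50.9  67.9 104.9] [ 0.548  -0.0319  0.104 ]
[ 0.5455794  -0.03362502]
[ 0.54611444 -0.03345142]
[ 0.54664816 -0.0332738 ]
knob [0.52335968 0.03671126 0.15      ]
```

```bash
ls pics | head -50; python3 -c "
import cv2,numpy as np
a=cv2.imread('pics/w5k.png');b=cv2.imread('pics/w5e.png');w=max(a.shape[1],b.shape[1])
p=lambda x:np.pad(x,((0,0),(0,w-x.shape[1]),(0,0)))
cv2.imwrite('pics/w5m.png',np.vstack([p(a),p(b)]))" 
```

```text
scc.png
scene0.npz
scene0.png
t1.npz
t1.png
top0.npz
top0.png
topc.png
w1.npz
w1.png
w1c.png
w2.npz
w2.png
w2c.png
w3.npz
w3.png
w4.npz
w4.png
w4c.png
w5.npz
w5.png
w5a.png
w5b.png
w5c.png
w5e.png
w5k.png
wrist0.npz
wrist0.png
```

View pics/w5m.png

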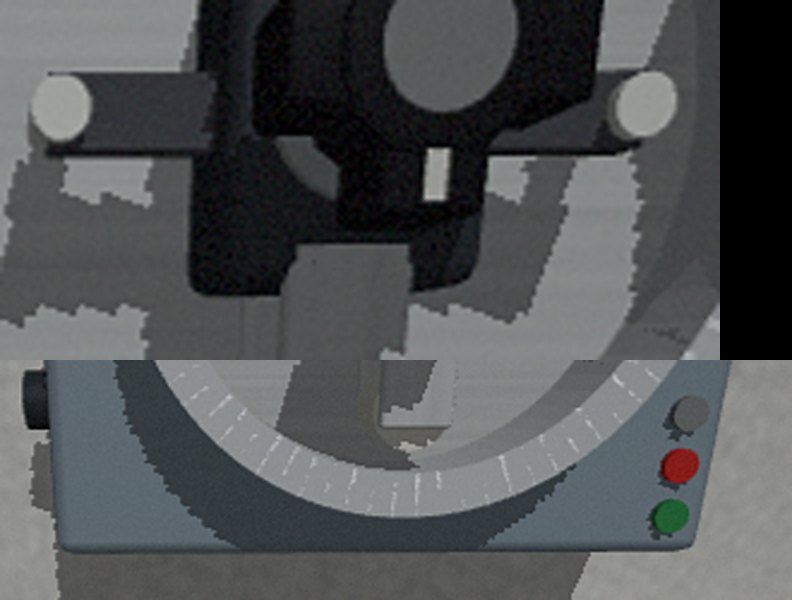

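Call:
play_rows([
  {"ax":0,"ay":0,"az":0,"dx":2.4,"dy":3.2,"dz":0,"jaw":1},
  {"ax":0,"ay":0,"az":0,"dx":4.85,"dy":6.4,"dz":2,"jaw":1},
  {"ax":0,"ay":0,"az":0,"dx":4.85,"dy":6.4,"dz":4.5,"jaw":1},
  {"ax":0,"ay":0,"az":0,"dx":4.85,"dy":6.4,"dz":5.7,"jaw":1},
  {"ax":0,"ay":0,"az":0,"dx":4.85,"dy":6.4,"dz":5.7,"jaw":1},
  {"ax":0,"ay":0,"az":0,"dx":4.85,"dy":6.4,"dz":5.7,"jaw":1},
])

```text
t: 6.25
position: [0.5461, -0.0351, 0.1531]
eef_rot: [3.14, 0.0, 1.887]
ft_force: [0.3, -0.6, -0.6]
grip_width: 0.274
```

```bash
python3 - <<'E'
from h import *
st=r.state();print(st['t'],st['position'],st['eef_rot'],st['ft_force'],st['ft_torque'],st['grip_width'])
snap('wrist','w6');snap('scene','s6')
f=load('w6')['f'];a=f[180:270,260:380]; cv2.imwrite('pics/w6c.png',cv2.resize(a,None,fx=6,fy=6,interpolation=cv2.INTER_CUBIC))
E
```

```text
6.25 [ 0.54607098 -0.0350831   0.15313804] [3.14016429e+00 4.74342187e-04 1.88656721e+00] [ 0.34586883 -0.57636122 -0.59427773] [-0.0167713   0.00829289 -0.03304313] 0.27379623095682665
```

View pics/w6.png

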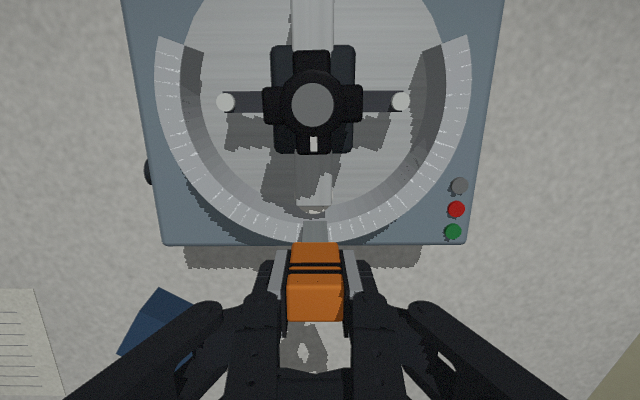

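View pics/w6c.png

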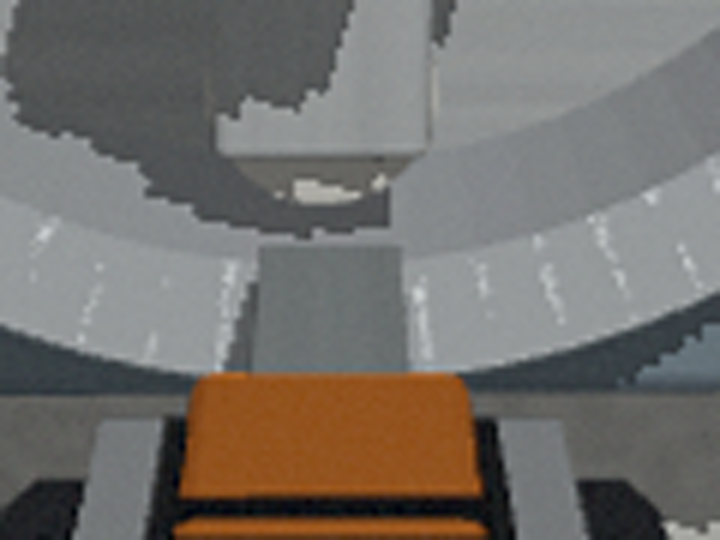

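```bash
python3 - <<'E'
from h import *
s=load('w6');o=lambda u,v:(260+u/6-.42,180+v/6-.42)
R=toolR();p=np.array(r.state()['position'])
def P(n,u,v,z): q=plane(s,*o(u,v),z); print(n,(R.T@(q-p)*1000).round(1),q.round(4)); return q
P('bladeL',258,246,.115);P('bladeR',402,246,.115)
P('wallL',245,259,.104);P('wallR',415,258,.104);P('wall',330,262,.104)
P('outer',200,374,.104);P('outerR',470,375,.104)
P('yokeL',217,155,.111);P('yokeR',430,155,.111)
for z in (.104,.09,.085,.07): P('roller low',312,205,z)
c,d=ray(s,316,200);print('cam',R.T@(c-p))
a=s['f'][40:160,240:390];cv2.imwrite('pics/w6k.png',cv2.resize(a,None,fx=5,fy=5,interpolation=cv2.INTER_CUBIC))
f=load('s6')['f'];a=f[150:280,280:420];cv2.imwrite('pics/s6c.png',cv2.resize(a,None,fx=5,fy=4.6,interpolation=cv2.INTER_CUBIC))
E
```

```text
bladeL [ 7.5 -7.1 38.2] [ 0.5372 -0.0296  0.115 ]
bladeR [ 7.5  7.4 38.3] [ 0.551  -0.0252  0.115 ]
wallL [ 1.5 -8.9 49.2] [ 0.5373 -0.0359  0.104 ]
wallR [ 1.6  9.2 49.3] [ 0.5546 -0.0302  0.104 ]
wall [ 1.2  0.1 49.3] [ 0.5461 -0.0334  0.104 ]
outer [-12.  -14.1  49.2] [ 0.5367 -0.0504  0.104 ]
outerR [-12.2  15.4  49.3] [ 0.5647 -0.0413  0.104 ]
yokeL [ 15.8 -11.3  42.2] [ 0.5306 -0.0231  0.111 ]
yokeR [15.8 10.3 42.3] [ 0.5511 -0.0164  0.111 ]
roller low [ 7.7 -1.8 49.3] [ 0.5422 -0.0278  0.104 ]
roller low [ 2.3 -1.9 63.3] [ 0.5438 -0.0329  0.09  ]
roller low [ 0.4 -2.  68.3] [ 0.5443 -0.0348  0.085 ]
roller low [-5.3 -2.1 83.3] [ 0.546  -0.0403  0.07  ]
cam [ 0.08120166  0.00018884 -0.14260782]
```

View pics/w6k.png

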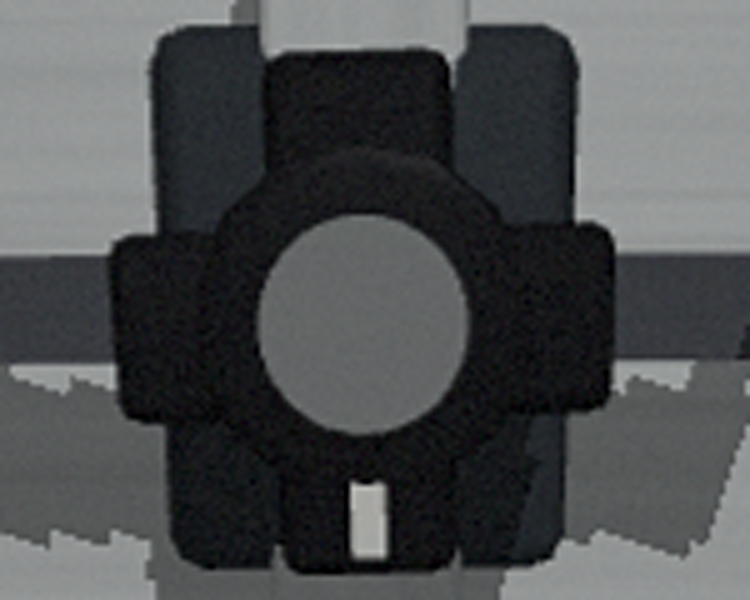

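View pics/s6c.png

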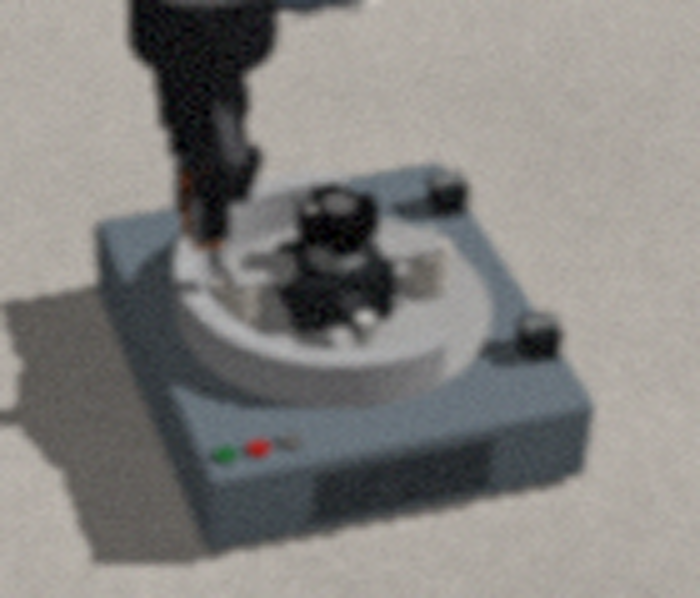

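Call:
play_rows([
  {"ax":0,"ay":0,"az":0,"dx":-0.05,"dy":-0.05,"dz":0.5,"jaw":1},
  {"ax":0,"ay":0,"az":0,"dx":-0.05,"dy":-0.05,"dz":1,"jaw":1},
  {"ax":0,"ay":0,"az":0,"dx":-0.05,"dy":-0.05,"dz":1.5,"jaw":1},
  {"ax":0,"ay":0,"az":0,"dx":-0.05,"dy":-0.05,"dz":1.9,"jaw":1},
  {"ax":0,"ay":0,"az":0,"dx":-0.05,"dy":-0.05,"dz":1.9,"jaw":1},
])

```text
t: 6.98
position: [0.5453, -0.0352, 0.1327]
eef_rot: [-3.141, 0.001, 1.888]
ft_force: [0.4, -1.8, -2.5]
grip_width: 0.27
```

```bash
python3 - <<'E'
from h import *
st=r.state();print(st['t'],st['position'],st['eef_rot'],st['ft_force'],st['ft_torque'],st['grip_width'])
snap('wrist','w7')
f=load('w7')['f'];a=f[180:270,260:380]; cv2.imwrite('pics/w7c.png',cv2.resize(a,None,fx=6,fy=6,interpolation=cv2.INTER_CUBIC))
E
```

```text
6.975 [ 0.54529054 -0.03515196  0.13271157] [-3.14099904e+00  6.91804796e-04  1.88815993e+00] [ 0.44847364 -1.77289922 -2.51312779] [-0.53982533 -0.2417082   0.00576675] 0.2695014996135918
```

View pics/w7c.png

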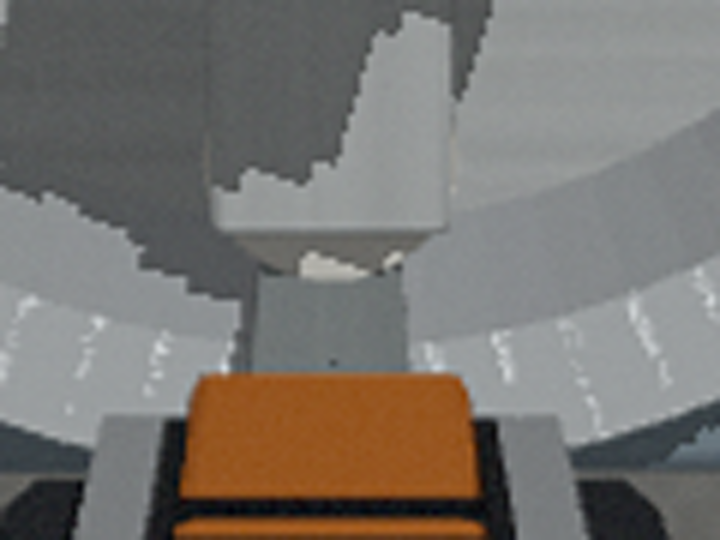

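Call:
play_rows([
  {"ax":0,"ay":0,"az":0,"dx":-0.05,"dy":0,"dz":0.2,"jaw":1},
  {"ax":0,"ay":0,"az":0,"dx":-0.05,"dy":0,"dz":0.5,"jaw":1},
  {"ax":0,"ay":0,"az":0,"dx":-0.05,"dy":0,"dz":0.5,"jaw":1},
])

```text
t: 7.4
position: [0.5456, -0.0351, 0.128]
eef_rot: [3.141, 0.0, 1.888]
ft_force: [1.7, -1.5, -2.1]
grip_width: 0.274
```

```bash
python3 - <<'E'
from h import *
st=r.state();print(st['t'],st['position'],st['eef_rot'],st['ft_force'],st['ft_torque'],st['grip_width'])
E
```

```text
7.4 [ 0.54561302 -0.03512703  0.12804275] [3.14146571e+00 1.21982374e-04 1.88846687e+00] [ 1.6830499  -1.47583692 -2.06376033] [-0.38779896 -0.30151866  0.02640055] 0.27359924515823325
```

Call:
play_rows([
  {"ax":0,"ay":0,"az":0,"dx":-0.06,"dy":0,"dz":0,"jaw":1},
  {"ax":0,"ay":0,"az":0,"dx":-0.06,"dy":0,"dz":0,"jaw":1},
])

```text
t: 7.65
position: [0.5455, -0.0353, 0.1281]
eef_rot: [-3.141, -0.001, 1.889]
ft_force: [-0.3, -0.9, -1.4]
grip_width: 0.268
```

```bash
python3 - <<'E'
from h import *
st=r.state();print(st['t'],st['position'],st['eef_rot'],st['ft_force'],st['ft_torque'],st['grip_width'])
E
```

```text
7.65 [ 0.54553189 -0.03533232  0.12814118] [-3.14123419e+00 -6.64754260e-04  1.88871737e+00] [-0.26043566 -0.88194526 -1.36769215] [-0.21372192 -0.12842964 -0.00028723] 0.2681082485326856
```

Call:
play_rows([
  {"ax":0,"ay":0,"az":0,"dx":-0.05,"dy":0,"dz":0.3,"jaw":1},
  {"ax":0,"ay":0,"az":0,"dx":-0.05,"dy":0,"dz":0.7,"jaw":1},
  {"ax":0,"ay":0,"az":0,"dx":-0.05,"dy":0,"dz":1.1,"jaw":1},
  {"ax":0,"ay":0,"az":0,"dx":-0.05,"dy":0,"dz":1.3,"jaw":1},
  {"ax":0,"ay":0,"az":0,"dx":-0.05,"dy":0,"dz":1.3,"jaw":1},
])

```text
t: 8.28
position: [0.5457, -0.0361, 0.115]
eef_rot: [-3.141, -0.0, 1.888]
ft_force: [0.1, -0.2, -0.8]
grip_width: 0.272
```

```bash
python3 - <<'E'
from h import *
st=r.state();print(st['t'],st['position'],st['eef_rot'],st['ft_force'],st['ft_torque'],st['grip_width'])
snap('wrist','w8')
f=load('w8')['f'];a=f[180:270,260:380]; cv2.imwrite('pics/w8c.png',cv2.resize(a,None,fx=6,fy=6,interpolation=cv2.INTER_CUBIC))
E
```

```text
8.275 [ 0.54572462 -0.03612749  0.11501032] [-3.14108903e+00 -2.07372981e-04  1.88849200e+00] [ 0.14226195 -0.22119525 -0.82768233] [-0.03913218 -0.02272242  0.03994524] 0.2718077096291891
```

View pics/w8c.png

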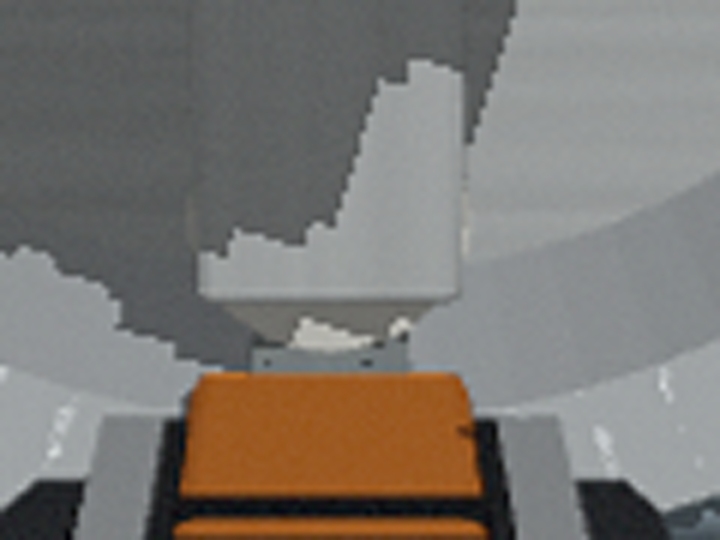

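Call:
play_rows([
  {"ax":0,"ay":0,"az":0,"dx":0,"dy":0,"dz":0.12,"jaw":1},
  {"ax":0,"ay":0,"az":0,"dx":0,"dy":0,"dz":0.12,"jaw":1},
])

```text
t: 8.57
position: [0.5459, -0.0361, 0.1141]
eef_rot: [3.142, -0.0, 1.888]
ft_force: [-0.1, 0.2, -2.0]
grip_width: 0.274
```

```bash
python3 - <<'E'
from h import *
st=r.state();print(st['t'],st['position'],st['eef_rot'],st['ft_force'],st['ft_torque'],st['grip_width'])
E
```

```text
8.575 [ 0.54586026 -0.03614452  0.11406514] [ 3.14157054e+00 -1.24002686e-04  1.88847475e+00] [-0.06886391  0.22670598 -2.0259723 ] [ 0.0149241  -0.01731973 -0.01059607] 0.27390996764778325
```

Call:
play_rows([
  {"ax":0,"ay":0,"az":0,"dx":0,"dy":0,"dz":0.1,"jaw":1},
  {"ax":0,"ay":0,"az":0,"dx":0,"dy":0,"dz":0.1,"jaw":1},
])

```text
t: 8.82
position: [0.5459, -0.0361, 0.1139]
eef_rot: [3.141, -0.001, 1.888]
ft_force: [-2.1, 0.6, 6.4]
grip_width: 0.269
```

```bash
python3 - <<'E'
from h import *
st=r.state();print(st['t'],st['position'],st['eef_rot'],st['ft_force'],st['ft_torque'],st['grip_width'])
E
```

```text
8.825 [ 0.54594677 -0.03613362  0.11390974] [ 3.14126519e+00 -6.79260548e-04  1.88841390e+00] [-2.12173726  0.62623333  6.3819408 ] [ 0.03070583  0.52423761 -0.05732801] 0.2689547360287437
```

Call:
play_rows([
  {"ax":0,"ay":0,"az":0,"dx":0,"dy":0,"dz":-0.05,"jaw":0.9},
  {"ax":0,"ay":0,"az":0,"dx":0,"dy":0,"dz":-0.05,"jaw":0.5},
  {"ax":0,"ay":0,"az":0,"dx":0,"dy":0,"dz":-0.05,"jaw":0.4},
  {"ax":0,"ay":0,"az":0,"dx":0,"dy":0,"dz":-0.05,"jaw":0.4},
  {"ax":0,"ay":0,"az":0,"dx":0,"dy":0,"dz":-1.5,"jaw":0.4},
  {"ax":0,"ay":0,"az":0,"dx":0,"dy":0,"dz":-4.5,"jaw":0.3},
  {"ax":0,"ay":0,"az":0,"dx":0,"dy":0,"dz":-8,"jaw":0},
  {"ax":0,"ay":0,"az":0,"dx":0,"dy":0,"dz":-10,"jaw":0},
  {"ax":0,"ay":0,"az":0,"dx":0,"dy":0,"dz":-10,"jaw":0},
])

```text
t: 9.95
position: [0.5471, -0.0364, 0.2154]
eef_rot: [3.137, 0.001, 1.888]
ft_force: [0.2, -0.2, -0.1]
grip_width: 1.002
```

```bash
python3 - <<'E'
from h import *
st=r.state();print(st['t'],st['position'],st['eef_rot'],st['qpos'],st['ft_force'])
s=snap('wrist','w9')
# knob from w6
w=load('w6');o=lambda u,v:(240+u/5-.4,40+v/5-.4)
print('knob top centre',plane(w,*o(363,325),.150))
for z in (.146,.15): 
  a=plane(w,*o(112,325),z);b=plane(w,*o(612,315),z);print(a,b,np.linalg.norm(a-b),np.arctan2((b-a)[1],(b-a)[0]),(a+b)/2)
E
```

```text
9.95 [ 0.54713138 -0.03637842  0.21535188] [3.13691497e+00 7.91237328e-04 1.88840643e+00] [-0.44538651  0.29665513  0.53960644  1.88330915 -0.18018296  1.00455268
  0.4890631 ] [ 0.23984597 -0.170047   -0.06478665]
knob top centre [0.52176265 0.03728379 0.15      ]
[0.50056842 0.03019752 0.146     ] [0.5425502  0.04482455 0.146     ] 0.04445695061817529 0.3352608923465583 [0.52155931 0.03751104 0.146     ]
[0.50110893 0.03052884 0.15      ] [0.54197003 0.04476541 0.15      ] 0.04327019403592269 0.33526089234655765 [0.52153948 0.03764713 0.15      ]
```

View pics/w9.png

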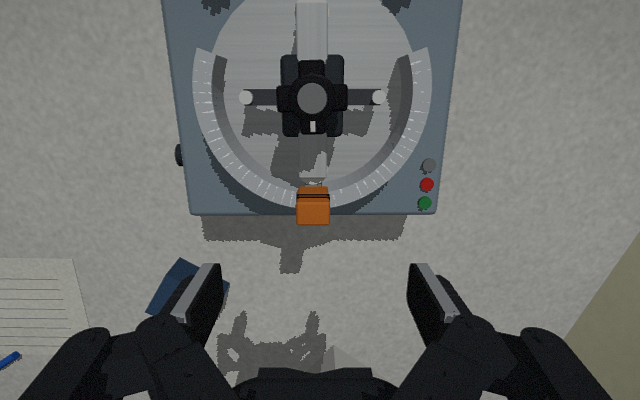

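```bash
python3 - <<'E'
from h import *
st=r.state();print(st['position'],st['eef_rot'])
delta([.522,.0376,.122],1.905)
w=load('w9');f=w['f'];a=f[40:150,250:375];cv2.imwrite('pics/w9k.png',cv2.resize(a,None,fx=6,fy=5.4,interpolation=cv2.INTER_CUBIC))
E
```

```text
[ 0.54614687 -0.036177    0.21387337] [3.13978418e+00 6.22365644e-05 1.88853101e+00]
shift cm [ 7.76 -0.01  9.19]
rotvec deg [ 0.1   0.   -0.94]
```

View pics/w9k.png

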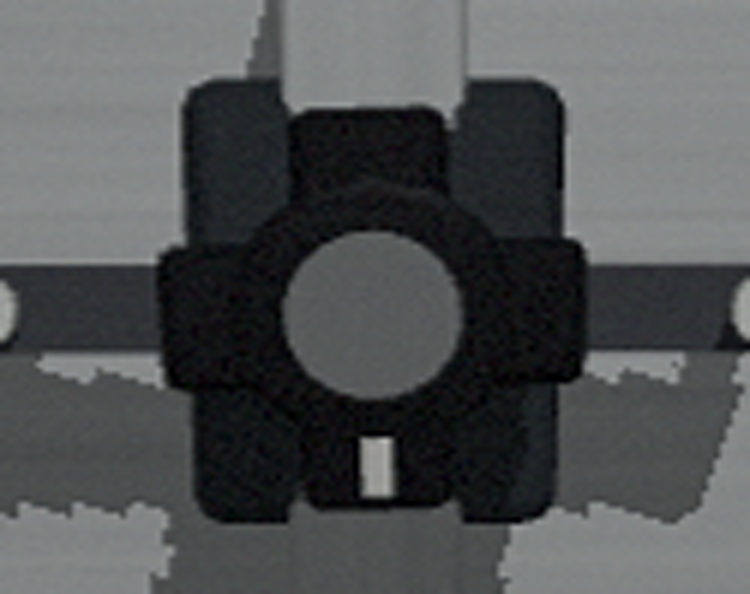

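Call:
play_rows([
  {"ax":0,"ay":0,"az":0,"dx":5,"dy":0,"dz":0,"jaw":0.15},
  {"ax":0,"ay":0,"az":-1.1,"dx":7.75,"dy":0,"dz":3,"jaw":0.15},
  {"ax":0,"ay":0,"az":-1.1,"dx":7.75,"dy":0,"dz":6,"jaw":0.15},
  {"ax":0,"ay":0,"az":-1.1,"dx":7.75,"dy":0,"dz":8.5,"jaw":0.15},
  {"ax":0,"ay":0,"az":-1.1,"dx":7.75,"dy":0,"dz":9.2,"jaw":0.15},
  {"ax":0,"ay":0,"az":-1.1,"dx":7.75,"dy":0,"dz":9.2,"jaw":0.15},
])

```text
t: 10.75
position: [0.5214, 0.0372, 0.1206]
eef_rot: [-3.14, 0.0, 1.907]
ft_force: [-0.2, -0.2, 0.3]
grip_width: 0.851
```

```bash
python3 - <<'E'
from h import *
st=r.state();print(st['t'],st['position'],st['eef_rot'],st['qpos'],st['ft_force'])
s=snap('wrist','w10')
E
```

```text
10.75 [0.52136481 0.03720586 0.12061299] [-3.14021206e+00  9.65444270e-06  1.90728692e+00] [-0.5261933   0.37808296  0.46844722  2.02562562 -0.23614117  0.79080158
  0.41775124] [-0.22273112 -0.24712196  0.33175043]
```

View pics/w10.png

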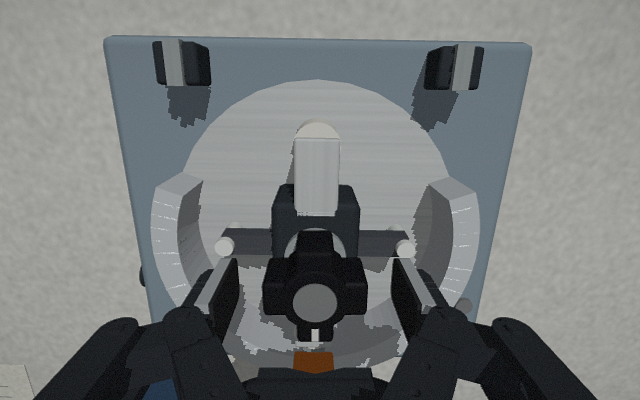

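Call:
play_rows([
  {"ax":0,"ay":0,"az":0,"dx":0,"dy":0,"dz":0,"jaw":0.6},
  {"ax":0,"ay":0,"az":0,"dx":0,"dy":0,"dz":0,"jaw":0.6},
  {"ax":0,"ay":0,"az":0,"dx":0,"dy":0,"dz":0,"jaw":0.6},
  {"ax":0,"ay":0,"az":0,"dx":0,"dy":0,"dz":0,"jaw":0.6},
])

```text
t: 11.3
position: [0.5215, 0.0372, 0.1222]
eef_rot: [3.141, -0.001, 1.908]
ft_force: [-2.7, -0.7, 6.8]
grip_width: 0.506
```

```bash
python3 - <<'E'
from h import *
st=r.state();print(st['t'],st['position'],st['eef_rot'],st['grip_width'],st['ft_force'],st['ft_torque'])
E
```

```text
11.3 [0.52147328 0.03724074 0.12220742] [ 3.14147300e+00 -6.45088868e-04  1.90776350e+00] 0.5061440657241923 [-2.7291149  -0.68763401  6.79577197] [-0.17658208  0.56717329  0.09458119]
```

Call:
play_rows([
  {"ax":0,"ay":0,"az":10,"dx":0,"dy":0,"dz":0,"jaw":0.6},
  {"ax":0,"ay":0,"az":20,"dx":0,"dy":0,"dz":0,"jaw":0.6},
  {"ax":0,"ay":0,"az":30,"dx":0,"dy":0,"dz":0,"jaw":0.6},
  {"ax":0,"ay":0,"az":40,"dx":0,"dy":0,"dz":0,"jaw":0.6},
  {"ax":0,"ay":0,"az":50,"dx":0,"dy":0,"dz":0,"jaw":0.6},
  {"ax":0,"ay":0,"az":60,"dx":0,"dy":0,"dz":0,"jaw":0.6},
  {"ax":0,"ay":0,"az":70,"dx":0,"dy":0,"dz":0,"jaw":0.6},
  {"ax":0,"ay":0,"az":80,"dx":0,"dy":0,"dz":0,"jaw":0.6},
  {"ax":0,"ay":0,"az":90,"dx":0,"dy":0,"dz":0,"jaw":0.6},
  {"ax":0,"ay":0,"az":90,"dx":0,"dy":0,"dz":0,"jaw":0.6},
])

```text
t: 12.55
position: [0.5208, 0.0375, 0.1222]
eef_rot: [-3.14, 0.002, 0.336]
ft_force: [-5.6, -0.8, 10.0]
grip_width: 0.502
```

```bash
python3 - <<'E'
from h import *
st=r.state();print(st['t'],st['position'],st['eef_rot'],st['qpos'],st['grip_width'],st['ft_force'],st['ft_torque'])
s=snap('top','t10');s=snap('scene','s10')
a=load('s10')['f'][170:260,290:400]
b=load('t10')['f'][150:260,240:350]
cv2.imwrite('pics/m10.png',np.hstack([cv2.resize(a,(440,360),interpolation=cv2.INTER_CUBIC),cv2.resize(b,(360,360),interpolation=cv2.INTER_CUBIC)]))
E
```

```text
12.55 [0.52082747 0.03746251 0.1221786 ] [-3.13970935e+00  1.56510074e-03  3.35978830e-01] [-0.82127765  0.4709318   0.87649952  2.03931714 -0.4842091   0.85045984
 -0.90200079] 0.5024096368332603 [-5.58307543 -0.84767878  9.98719583] [-0.20797385  1.15320278 -0.0854701 ]
```

View pics/m10.png

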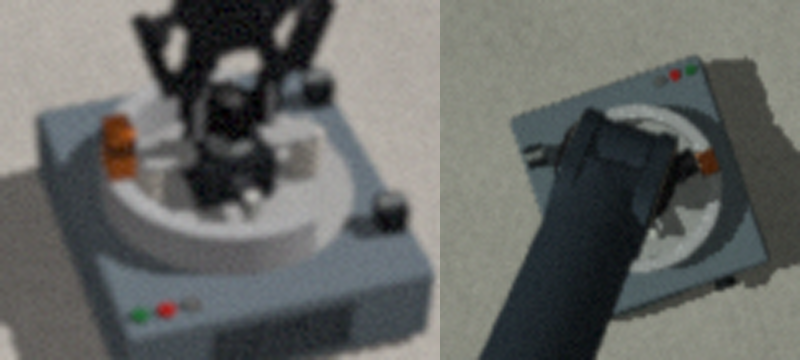

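Call:
play_rows([
  {"ax":0,"ay":0,"az":10,"dx":0,"dy":0,"dz":-0.05,"jaw":0.6},
  {"ax":0,"ay":0,"az":20,"dx":0,"dy":0,"dz":-0.05,"jaw":0.6},
  {"ax":0,"ay":0,"az":30,"dx":0,"dy":0,"dz":-0.05,"jaw":0.6},
  {"ax":0,"ay":0,"az":36,"dx":0,"dy":0,"dz":-0.05,"jaw":0.6},
  {"ax":0,"ay":0,"az":36,"dx":0,"dy":0,"dz":-0.05,"jaw":0.6},
  {"ax":0,"ay":0,"az":36,"dx":0,"dy":0,"dz":-0.05,"jaw":0.6},
])

```text
t: 13.4
position: [0.5208, 0.0378, 0.1222]
eef_rot: [-3.141, 0.003, -0.291]
ft_force: [-4.6, 0.9, 6.6]
grip_width: 0.505
```

```bash
python3 - <<'E'
from h import *
st=r.state();print(st['t'],st['position'],st['eef_rot'],st['qpos'],st['grip_width'],st['ft_force'],st['ft_torque'])
E
```

```text
13.4 [0.52077699 0.03778255 0.12221939] [-3.14054355e+00  2.54030765e-03 -2.91066771e-01] [-0.92337329  0.54559711  1.04392146  2.04349901 -0.61041278  0.90280174
 -1.40198378] 0.5049828200701149 [-4.56228491  0.8752634   6.64321874] [-0.07018225  0.9169335  -0.15821025]
```

Call:
play_rows([
  {"ax":0,"ay":0,"az":0,"dx":0,"dy":0,"dz":0,"jaw":0.3},
  {"ax":0,"ay":0,"az":0,"dx":0,"dy":0,"dz":0,"jaw":0.15},
  {"ax":0,"ay":0,"az":0,"dx":0,"dy":0,"dz":0,"jaw":0.15},
  {"ax":0,"ay":0,"az":0,"dx":0,"dy":0,"dz":-3,"jaw":0.15},
  {"ax":0,"ay":0,"az":-5,"dx":0,"dy":0,"dz":-6,"jaw":0.15},
  {"ax":0,"ay":0,"az":-15,"dx":0,"dy":0,"dz":-8,"jaw":0.15},
  {"ax":0,"ay":0,"az":-25,"dx":0,"dy":0,"dz":-8,"jaw":0.15},
  {"ax":0,"ay":0,"az":-35,"dx":0,"dy":0,"dz":-8,"jaw":0.15},
  {"ax":0,"ay":0,"az":-45,"dx":0,"dy":0,"dz":-8,"jaw":0.15},
  {"ax":0,"ay":0,"az":-55,"dx":0,"dy":0,"dz":-8,"jaw":0.15},
  {"ax":0,"ay":0,"az":-65,"dx":0,"dy":0,"dz":-8,"jaw":0.15},
  {"ax":0,"ay":0,"az":-75,"dx":0,"dy":0,"dz":-8,"jaw":0.15},
])

```text
t: 14.9
position: [0.5217, 0.0374, 0.2016]
eef_rot: [3.141, -0.0, 1.023]
ft_force: [0.1, -0.2, -0.1]
grip_width: 0.851
```

```bash
python3 - <<'E'
from h import *
st=r.state();print(st['t'],st['position'],st['eef_rot'],st['ft_force'])
delta([.546,-.0361,.20],1.888)
E
```

```text
14.9 [0.52170436 0.03735378 0.20159771] [ 3.14147661e+00 -1.96281033e-04  1.02312137e+00] [ 0.12976647 -0.18860033 -0.09415631]
shift cm [-5.01  5.9   0.16]
rotvec deg [ 1.000e-02 -1.000e-02 -4.955e+01]
```

Call:
play_rows([
  {"ax":0,"ay":0,"az":-10,"dx":-1,"dy":1.2,"dz":0,"jaw":0.3},
  {"ax":0,"ay":0,"az":-20,"dx":-2,"dy":2.4,"dz":0,"jaw":0.3},
  {"ax":0,"ay":0,"az":-30,"dx":-3,"dy":3.6,"dz":0,"jaw":0.3},
  {"ax":0,"ay":0,"az":-40,"dx":-4,"dy":4.8,"dz":0,"jaw":0.3},
  {"ax":0,"ay":0,"az":-49.6,"dx":-5,"dy":5.9,"dz":0,"jaw":0.3},
  {"ax":0,"ay":0,"az":-49.6,"dx":-5,"dy":5.9,"dz":0,"jaw":0.3},
  {"ax":0,"ay":0,"az":-49.6,"dx":-5,"dy":5.9,"dz":0,"jaw":0.3},
])

```text
t: 15.78
position: [0.5454, -0.0355, 0.2014]
eef_rot: [-3.141, -0.001, 1.881]
ft_force: [-0.5, 1.1, 0.2]
grip_width: 0.7
```

```bash
python3 - <<'E'
from h import *
st=r.state();print(st['t'],st['position'],st['eef_rot'],st['ft_force'])
s=snap('wrist','w11')
delta([.546,-.0361,.1145],1.888)
a=load('w11')['f'][20:300,180:460];cv2.imwrite('pics/w11c.png',cv2.resize(a,None,fx=2.1,fy=2.1,interpolation=cv2.INTER_CUBIC))
E
```

```text
15.775 [ 0.54544267 -0.03552269  0.20142248] [-3.14141333e+00 -5.79417046e-04  1.88120356e+00] [-0.51982663  1.12304928  0.17469107]
shift cm [-0.1   0.03  8.69]
rotvec deg [-0.01 -0.03 -0.33]
```

View pics/w11c.png

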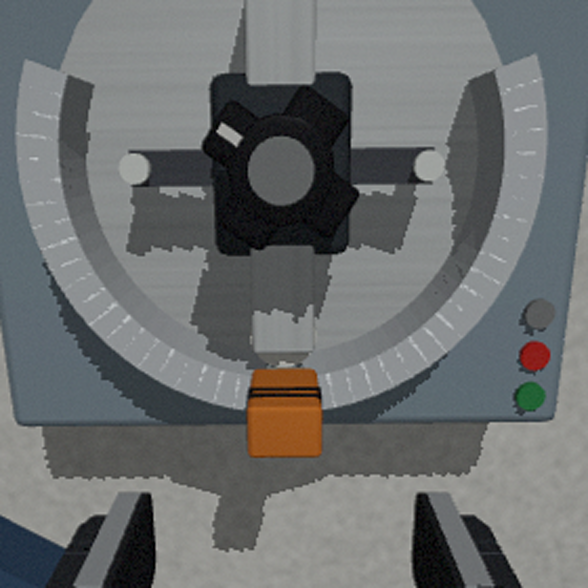

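Call:
play_rows([
  {"ax":0,"ay":0,"az":-0.3,"dx":-0.1,"dy":0,"dz":3,"jaw":0.35},
  {"ax":0,"ay":0,"az":-0.3,"dx":-0.1,"dy":0,"dz":6,"jaw":0.35},
  {"ax":0,"ay":0,"az":-0.3,"dx":-0.1,"dy":0,"dz":8,"jaw":0.35},
  {"ax":0,"ay":0,"az":-0.3,"dx":-0.1,"dy":0,"dz":8.65,"jaw":0.35},
  {"ax":0,"ay":0,"az":-0.3,"dx":-0.1,"dy":0,"dz":8.65,"jaw":0.5},
  {"ax":0,"ay":0,"az":-0.3,"dx":-0.1,"dy":0,"dz":8.65,"jaw":1},
  {"ax":0,"ay":0,"az":-0.3,"dx":-0.1,"dy":0,"dz":8.65,"jaw":1},
  {"ax":0,"ay":0,"az":-0.3,"dx":-0.1,"dy":0,"dz":8.65,"jaw":1},
  {"ax":0,"ay":0,"az":-0.3,"dx":-0.1,"dy":0,"dz":8.65,"jaw":1},
])

```text
t: 16.95
position: [0.5468, -0.037, 0.1161]
eef_rot: [3.139, 0.0, 1.888]
ft_force: [-0.5, 1.3, 6.4]
grip_width: 0.269
```

```bash
python3 - <<'E'
from h import *
st=r.state();print(st['t'],st['position'],st['eef_rot'],st['grip_width'],st['ft_force'],st['ft_torque'])
E
```

```text
16.95 [ 0.54677612 -0.03699375  0.11612582] [3.13943459e+00 8.83083867e-05 1.88841871e+00] 0.2692166822449403 [-0.46228568  1.29120245  6.40186805] [0.0186653  0.13335749 0.0245159 ]
```

Call:
play_rows([
  {"ax":0,"ay":0,"az":0,"dx":0,"dy":0,"dz":-0.1,"jaw":1},
  {"ax":0,"ay":0,"az":0,"dx":0,"dy":0,"dz":-0.2,"jaw":1},
  {"ax":0,"ay":0,"az":0,"dx":0,"dy":0,"dz":-0.3,"jaw":1},
])

```text
t: 17.32
position: [0.5455, -0.0372, 0.1178]
eef_rot: [-3.141, -0.0, 1.888]
ft_force: [-0.5, -0.4, -1.3]
grip_width: 0.274
```

Call:
play_rows([
  {"ax":0,"ay":0,"az":0,"dx":0,"dy":0,"dz":-0.1,"jaw":1},
  {"ax":0,"ay":0,"az":0,"dx":0,"dy":0,"dz":-0.2,"jaw":1},
])

```text
t: 17.58
position: [0.5458, -0.0371, 0.12]
eef_rot: [-3.141, -0.0, 1.888]
ft_force: [0.5, 0.7, -1.2]
grip_width: 0.269
```

Call:
play_rows([
  {"ax":0,"ay":0,"az":0,"dx":0,"dy":0,"dz":-0.1,"jaw":1},
  {"ax":0,"ay":0,"az":0,"dx":0,"dy":0,"dz":-0.2,"jaw":1},
])

```text
t: 17.82
position: [0.5459, -0.037, 0.1221]
eef_rot: [3.142, -0.0, 1.889]
ft_force: [0.2, -0.1, -1.5]
grip_width: 0.265
```

```bash
python3 - <<'E'
from h import *
st=r.state();print(st['t'],st['position'],st['eef_rot'],st['grip_width'],st['ft_force'],st['ft_torque'])
E
```

```text
17.825 [ 0.545908   -0.0370489   0.12210684] [ 3.14157329e+00 -1.93827517e-05  1.88853337e+00] 0.2647926645267407 [ 0.18520662 -0.10199715 -1.45875331] [-0.2066391  -0.00473554 -0.04072346]
```

Call:
play_rows([
  {"ax":0,"ay":0,"az":0,"dx":0.05,"dy":0,"dz":0,"jaw":1},
  {"ax":0,"ay":0,"az":0,"dx":0.05,"dy":0,"dz":0,"jaw":1},
])

```text
t: 18.08
position: [0.5459, -0.0369, 0.1222]
eef_rot: [3.141, 0.001, 1.888]
ft_force: [0.2, -1.2, -0.9]
grip_width: 0.27
```

Call:
play_rows([
  {"ax":0,"ay":0,"az":0,"dx":0.05,"dy":0,"dz":0,"jaw":1},
  {"ax":0,"ay":0,"az":0,"dx":0.05,"dy":0,"dz":0,"jaw":1},
])

```text
t: 18.32
position: [0.5459, -0.0368, 0.1222]
eef_rot: [3.141, 0.001, 1.888]
ft_force: [0.7, -2.8, -0.7]
grip_width: 0.273
```

```bash
python3 - <<'E'
from h import *
st=r.state();print(st['t'],st['position'],toolR().T@st['ft_force'],toolR().T@st['ft_torque'])
E
```

```text
18.325 [ 0.5458543  -0.03676496  0.12223782] [-2.85607861 -0.19951209  0.67765834] [ 0.14738903 -0.87425222  0.04863605]
```

Call:
play_rows([
  {"ax":0,"ay":0,"az":0,"dx":-0.13,"dy":0,"dz":0,"jaw":1},
  {"ax":0,"ay":0,"az":0,"dx":-0.13,"dy":0,"dz":0,"jaw":1},
])

```text
t: 18.58
position: [0.546, -0.037, 0.122]
eef_rot: [-3.142, -0.001, 1.889]
ft_force: [0.2, -1.1, -0.4]
grip_width: 0.27
```

Call:
play_rows([
  {"ax":0,"ay":0,"az":0,"dx":-0.04,"dy":0,"dz":0,"jaw":1},
  {"ax":0,"ay":0,"az":0,"dx":-0.04,"dy":0,"dz":0,"jaw":1},
])

```text
t: 18.82
position: [0.546, -0.0371, 0.1219]
eef_rot: [-3.141, -0.001, 1.889]
ft_force: [0.9, -0.6, -1.8]
grip_width: 0.269
```

Call:
play_rows([
  {"ax":0,"ay":0,"az":0,"dx":-0.05,"dy":0,"dz":0,"jaw":1},
  {"ax":0,"ay":0,"az":0,"dx":-0.05,"dy":0,"dz":0,"jaw":1},
])

```text
t: 19.08
position: [0.546, -0.0374, 0.1218]
eef_rot: [-3.141, -0.001, 1.889]
ft_force: [-0.5, 1.2, -0.5]
grip_width: 0.269
```

```bash
python3 - <<'E'
from h import *
st=r.state();print(st['t'],st['position'],toolR().T@st['ft_force'],toolR().T@st['ft_torque'])
E
```

```text
19.075 [ 0.54598742 -0.03741372  0.12183218] [ 1.27192128 -0.06262409  0.47280231] [-0.01880161  0.32597529  0.01837354]
```

Call:
play_rows([
  {"ax":0,"ay":0,"az":0,"dx":0.03,"dy":0,"dz":0.2,"jaw":1},
  {"ax":0,"ay":0,"az":0,"dx":0.03,"dy":0,"dz":0.5,"jaw":1},
  {"ax":0,"ay":0,"az":0,"dx":0.03,"dy":0,"dz":0.68,"jaw":1},
  {"ax":0,"ay":0,"az":0,"dx":0.03,"dy":0,"dz":0.68,"jaw":1},
])

```text
t: 19.58
position: [0.546, -0.0375, 0.1161]
eef_rot: [-3.141, -0.002, 1.889]
ft_force: [-4.8, 2.5, 9.2]
grip_width: 0.269
```

```bash
python3 - <<'E'
from h import *
st=r.state();print(st['t'],st['position'],st['eef_rot'],st['ft_force'],toolR().T@st['ft_torque'])
delta([.5215,.0374,.20],1.280)
E
```

```text
19.575 [ 0.54603302 -0.03745908  0.11611043] [-3.14137016e+00 -1.72960403e-03  1.88858386e+00] [-4.77358113  2.51660484  9.22871928] [ 0.62820751  0.7719705  -0.03529647]
shift cm [ 7.89  0.01 -8.38]
rotvec deg [-0.04 -0.09 34.87]
```

Call:
play_rows([
  {"ax":0,"ay":0,"az":0,"dx":0,"dy":0,"dz":-0.1,"jaw":0.8},
  {"ax":0,"ay":0,"az":0,"dx":0,"dy":0,"dz":-0.1,"jaw":0.4},
  {"ax":0,"ay":0,"az":0,"dx":0,"dy":0,"dz":-0.1,"jaw":0.4},
  {"ax":0,"ay":0,"az":0,"dx":0,"dy":0,"dz":-0.1,"jaw":0.4},
  {"ax":0,"ay":0,"az":0,"dx":0,"dy":0,"dz":-2,"jaw":0.4},
  {"ax":0,"ay":0,"az":0,"dx":0,"dy":0,"dz":-6,"jaw":0.2},
  {"ax":0,"ay":0,"az":10,"dx":2,"dy":0,"dz":-8.5,"jaw":0.1},
  {"ax":0,"ay":0,"az":20,"dx":5,"dy":0,"dz":-8.5,"jaw":0.1},
  {"ax":0,"ay":0,"az":30,"dx":7.9,"dy":0,"dz":-8.5,"jaw":0.1},
  {"ax":0,"ay":0,"az":34.9,"dx":7.9,"dy":0,"dz":-8.5,"jaw":0.1},
  {"ax":0,"ay":0,"az":34.9,"dx":7.9,"dy":0,"dz":-7,"jaw":0.1},
  {"ax":0,"ay":0,"az":34.9,"dx":7.9,"dy":0,"dz":-7,"jaw":0.1},
])

```text
t: 21.08
position: [0.5204, 0.0367, 0.1837]
eef_rot: [-3.139, 0.002, 1.28]
ft_force: [-0.2, -0.3, -0.1]
grip_width: 0.902
```

```bash
python3 - <<'E'
from h import *
st=r.state();print(st['t'],st['position'],st['eef_rot'],st['ft_force'])
s=snap('wrist','w12')
delta([.5215,.0374,.122],1.280)
E
```

```text
21.075 [0.52042143 0.03669173 0.18373834] [-3.13900953e+00  1.74088485e-03  1.27980441e+00] [-0.1876196  -0.2746614  -0.08845682]
shift cm [0.11 0.04 6.23]
rotvec deg [-0.09  0.07 -0.05]
```

View pics/w12.png

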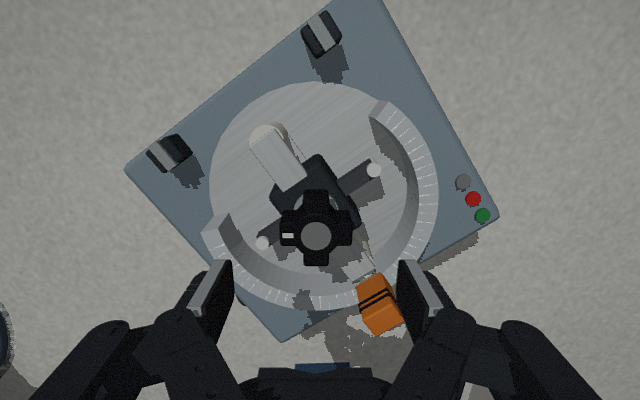

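Call:
play_rows([
  {"ax":0,"ay":0,"az":0,"dx":0.1,"dy":0.04,"dz":3,"jaw":0.15},
  {"ax":0,"ay":0,"az":0,"dx":0.1,"dy":0.04,"dz":5.5,"jaw":0.15},
  {"ax":0,"ay":0,"az":0,"dx":0.1,"dy":0.04,"dz":6.2,"jaw":0.15},
  {"ax":0,"ay":0,"az":0,"dx":0.1,"dy":0.04,"dz":6.2,"jaw":0.6},
  {"ax":0,"ay":0,"az":0,"dx":0.1,"dy":0.04,"dz":6.2,"jaw":0.6},
  {"ax":0,"ay":0,"az":0,"dx":0.1,"dy":0.04,"dz":6.2,"jaw":0.6},
  {"ax":0,"ay":0,"az":0,"dx":0.1,"dy":0.04,"dz":6.2,"jaw":0.6},
])

```text
t: 22.0
position: [0.5214, 0.0381, 0.1244]
eef_rot: [-3.14, -0.001, 1.279]
ft_force: [-3.9, 0.7, 6.2]
grip_width: 0.503
```

```bash
python3 - <<'E'
from h import *
st=r.state();print(st['t'],st['position'],st['eef_rot'],st['grip_width'],st['ft_force'],toolR().T@st['ft_torque'])
E
```

```text
22.0 [0.52144373 0.03810589 0.12436673] [-3.13971424e+00 -1.05403638e-03  1.27940887e+00] 0.5031088441186587 [-3.88406165  0.65547002  6.17170989] [ 9.51589988e-01 -2.15225872e-01  9.43735072e-04]
```

Call:
play_rows([
  {"ax":0,"ay":0,"az":6,"dx":0,"dy":0,"dz":0,"jaw":0.6},
  {"ax":0,"ay":0,"az":12,"dx":0,"dy":0,"dz":0,"jaw":0.6},
  {"ax":0,"ay":0,"az":16,"dx":0,"dy":0,"dz":0,"jaw":0.6},
  {"ax":0,"ay":0,"az":16,"dx":0,"dy":0,"dz":0,"jaw":0.6},
  {"ax":0,"ay":0,"az":16,"dx":0,"dy":0,"dz":0,"jaw":0.6},
])

```text
t: 22.62
position: [0.5216, 0.0381, 0.1243]
eef_rot: [-3.14, -0.001, 1.0]
ft_force: [-3.3, 0.3, 5.7]
grip_width: 0.503
```

```bash
python3 - <<'E'
from h import *
st=r.state();print(st['t'],st['position'],st['eef_rot'],st['grip_width'],st['ft_force'],toolR().T@st['ft_torque'])
delta([.546,-.0371,.115],1.8885)
E
```

```text
22.625 [0.52155141 0.03807857 0.12434921] [-3.13971026e+00 -6.11174890e-04  9.99947218e-01] 0.5026948690920227 [-3.33297326  0.3423116   5.71874869] [ 0.8133415  -0.50152299  0.04522741]
shift cm [-5.01  6.12  0.92]
rotvec deg [ -0.09  -0.08 -50.91]
```

Call:
play_rows([
  {"ax":0,"ay":0,"az":0,"dx":0,"dy":0,"dz":0,"jaw":0.3},
  {"ax":0,"ay":0,"az":0,"dx":0,"dy":0,"dz":0,"jaw":0.15},
  {"ax":0,"ay":0,"az":0,"dx":0,"dy":0,"dz":0,"jaw":0.15},
  {"ax":0,"ay":0,"az":0,"dx":0,"dy":0,"dz":-3,"jaw":0.15},
  {"ax":0,"ay":0,"az":-10,"dx":0,"dy":0,"dz":-7,"jaw":0.15},
  {"ax":0,"ay":0,"az":-20,"dx":-1.5,"dy":1.5,"dz":-7.5,"jaw":0.2},
  {"ax":0,"ay":0,"az":-30,"dx":-3,"dy":3.5,"dz":-7.5,"jaw":0.25},
  {"ax":0,"ay":0,"az":-40,"dx":-5,"dy":6.1,"dz":-7.5,"jaw":0.3},
  {"ax":0,"ay":0,"az":-50.9,"dx":-5,"dy":6.1,"dz":-7.5,"jaw":0.3},
  {"ax":0,"ay":0,"az":-50.9,"dx":-5,"dy":6.1,"dz":-6,"jaw":0.35},
  {"ax":0,"ay":0,"az":-50.9,"dx":-5,"dy":6.1,"dz":-6,"jaw":0.35},
])

```text
t: 24.0
position: [0.5453, -0.0364, 0.1815]
eef_rot: [-3.138, -0.001, 1.887]
ft_force: [0.4, -0.1, 0.3]
grip_width: 0.655
```

```bash
python3 - <<'E'
from h import *
st=r.state();print(st['t'],st['position'],st['eef_rot'],st['ft_force'])
s=snap('wrist','w13')
delta([.546,-.0371,.1155],1.8885)
E
```

```text
24.0 [ 0.54527356 -0.03643971  0.18151687] [-3.13831670e+00 -1.01761994e-03  1.88661631e+00] [ 0.41518831 -0.08684374  0.25913724]
shift cm [-0.07  0.02  6.66]
rotvec deg [-0.13 -0.03 -0.08]
```

View pics/w13.png

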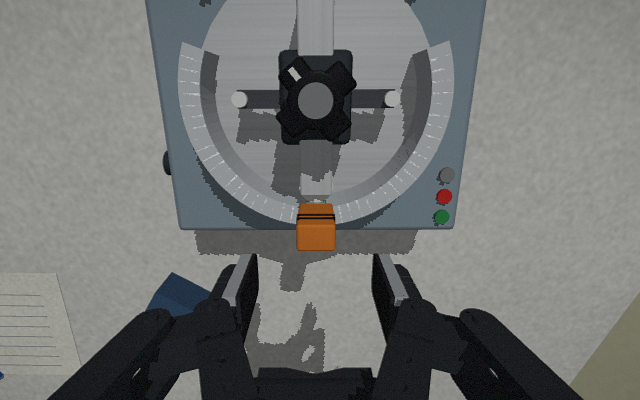

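Call:
play_rows([
  {"ax":0,"ay":0,"az":0,"dx":-0.07,"dy":0.02,"dz":3,"jaw":0.35},
  {"ax":0,"ay":0,"az":0,"dx":-0.07,"dy":0.02,"dz":5.5,"jaw":0.35},
  {"ax":0,"ay":0,"az":0,"dx":-0.07,"dy":0.02,"dz":6.6,"jaw":0.35},
  {"ax":0,"ay":0,"az":0,"dx":-0.07,"dy":0.02,"dz":6.6,"jaw":0.5},
  {"ax":0,"ay":0,"az":0,"dx":-0.07,"dy":0.02,"dz":6.6,"jaw":1},
  {"ax":0,"ay":0,"az":0,"dx":-0.07,"dy":0.02,"dz":6.6,"jaw":1},
  {"ax":0,"ay":0,"az":0,"dx":-0.07,"dy":0.02,"dz":6.6,"jaw":1},
  {"ax":0,"ay":0,"az":0,"dx":-0.07,"dy":0.02,"dz":6.6,"jaw":1},
])

```text
t: 25.05
position: [0.5474, -0.0377, 0.1183]
eef_rot: [3.14, -0.0, 1.888]
ft_force: [-1.8, -0.1, 5.8]
grip_width: 0.275
```

Call:
play_rows([
  {"ax":0,"ay":0,"az":0,"dx":0,"dy":0,"dz":-0.1,"jaw":1},
  {"ax":0,"ay":0,"az":0,"dx":0,"dy":0,"dz":-0.2,"jaw":1},
])

```text
t: 25.3
position: [0.547, -0.0377, 0.1191]
eef_rot: [3.141, 0.001, 1.889]
ft_force: [1.4, -0.6, -3.9]
grip_width: 0.272
```

Call:
play_rows([
  {"ax":0,"ay":0,"az":0,"dx":0,"dy":0,"dz":-0.1,"jaw":1},
  {"ax":0,"ay":0,"az":0,"dx":0,"dy":0,"dz":-0.2,"jaw":1},
])

```text
t: 25.55
position: [0.5467, -0.0379, 0.1211]
eef_rot: [-3.141, 0.0, 1.888]
ft_force: [1.1, -0.8, -4.0]
grip_width: 0.273
```

Call:
play_rows([
  {"ax":0,"ay":0,"az":0,"dx":0,"dy":0,"dz":-0.1,"jaw":1},
  {"ax":0,"ay":0,"az":0,"dx":0,"dy":0,"dz":-0.2,"jaw":1},
])

```text
t: 25.8
position: [0.5468, -0.0378, 0.1232]
eef_rot: [-3.141, 0.0, 1.888]
ft_force: [-0.4, -1.6, -2.6]
grip_width: 0.271
```

Call:
play_rows([
  {"ax":0,"ay":0,"az":0,"dx":0,"dy":0,"dz":-0.1,"jaw":1},
])

```text
t: 25.92
position: [0.5469, -0.0378, 0.1243]
eef_rot: [-3.142, 0.0, 1.888]
ft_force: [0.0, -1.0, -2.5]
grip_width: 0.269
```

```bash
python3 - <<'E'
from h import *
st=r.state();print(st['t'],st['position'],toolR().T@st['ft_force'],toolR().T@st['ft_torque'])
E
```

```text
25.925 [ 0.54689718 -0.03776382  0.12433151] [-0.92874638 -0.28849113  2.53882882] [-0.01835338 -0.40040718  0.0194836 ]
```

Call:
play_rows([
  {"ax":0,"ay":0,"az":0,"dx":0,"dy":0,"dz":0.2,"jaw":1},
  {"ax":0,"ay":0,"az":0,"dx":0,"dy":0,"dz":0.5,"jaw":1},
  {"ax":0,"ay":0,"az":0,"dx":0,"dy":0,"dz":0.72,"jaw":1},
  {"ax":0,"ay":0,"az":0,"dx":0,"dy":0,"dz":0.72,"jaw":1},
])

```text
t: 26.42
position: [0.5475, -0.0377, 0.1183]
eef_rot: [3.14, -0.001, 1.888]
ft_force: [-1.0, -1.0, 9.7]
grip_width: 0.266
```

```bash
python3 - <<'E'
from h import *
st=r.state();print(st['t'],st['position'],st['eef_rot'],st['ft_force'],toolR().T@st['ft_torque'])
delta([.5215,.0377,.19],1.000)
E
```

```text
26.425 [ 0.54750312 -0.03767242  0.11826777] [ 3.14032151e+00 -5.89372486e-04  1.88838725e+00] [-0.9859094  -0.95181687  9.68595073] [ 0.48483059 -0.03737814  0.00269797]
shift cm [ 7.98 -0.11 -7.17]
rotvec deg [ 5.00e-02 -6.00e-02  5.09e+01]
```

Call:
play_rows([
  {"ax":0,"ay":0,"az":0,"dx":0,"dy":0,"dz":-0.1,"jaw":0.8},
  {"ax":0,"ay":0,"az":0,"dx":0,"dy":0,"dz":-0.1,"jaw":0.4},
  {"ax":0,"ay":0,"az":0,"dx":0,"dy":0,"dz":-0.1,"jaw":0.4},
  {"ax":0,"ay":0,"az":0,"dx":0,"dy":0,"dz":-0.1,"jaw":0.4},
  {"ax":0,"ay":0,"az":0,"dx":0,"dy":0,"dz":-3,"jaw":0.4},
  {"ax":0,"ay":0,"az":5,"dx":0,"dy":0,"dz":-6,"jaw":0.2},
  {"ax":0,"ay":0,"az":15,"dx":2,"dy":0,"dz":-7.5,"jaw":0.15},
  {"ax":0,"ay":0,"az":25,"dx":5,"dy":0,"dz":-7.5,"jaw":0.15},
  {"ax":0,"ay":0,"az":35,"dx":8,"dy":-0.1,"dz":-7.5,"jaw":0.15},
  {"ax":0,"ay":0,"az":45,"dx":8,"dy":-0.1,"dz":-7,"jaw":0.15},
  {"ax":0,"ay":0,"az":50.9,"dx":8,"dy":-0.1,"dz":-6,"jaw":0.15},
  {"ax":0,"ay":0,"az":50.9,"dx":8,"dy":-0.1,"dz":-6,"jaw":0.15},
])

```text
t: 27.92
position: [0.5203, 0.0383, 0.1764]
eef_rot: [-3.14, 0.001, 1.002]
ft_force: [0.5, -1.6, 0.1]
grip_width: 0.845
```

```bash
python3 - <<'E'
from h import *
st=r.state();print(st['t'],st['position'],st['eef_rot'],st['ft_force'])
s=snap('wrist','w14')
delta([.5217,.0376,.122],1.000)
E
```

```text
27.925 [0.52028067 0.03831945 0.17640406] [-3.14038635e+00  1.45371549e-03  1.00172875e+00] [ 0.5149161  -1.64322343  0.08836958]
shift cm [0.01 0.12 5.48]
rotvec deg [-0.03  0.04  0.11]
```

View pics/w14.png

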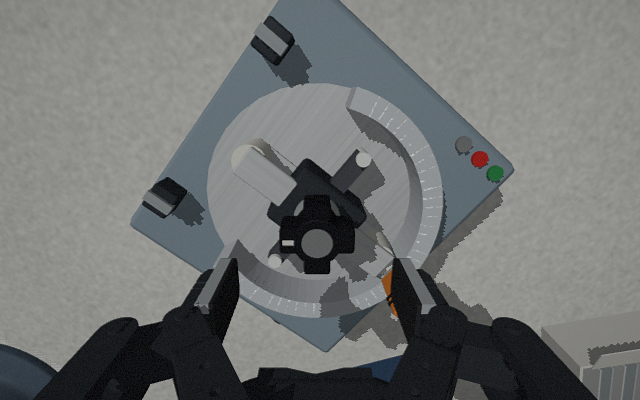

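Call:
play_rows([
  {"ax":0,"ay":0,"az":0,"dx":0,"dy":0.12,"dz":0,"jaw":0.25},
  {"ax":0,"ay":0,"az":0,"dx":0,"dy":0.12,"dz":3,"jaw":0.25},
  {"ax":0,"ay":0,"az":0,"dx":0,"dy":0.12,"dz":5.4,"jaw":0.25},
  {"ax":0,"ay":0,"az":0,"dx":0,"dy":0.12,"dz":5.4,"jaw":0.6},
  {"ax":0,"ay":0,"az":0,"dx":0,"dy":0.12,"dz":5.4,"jaw":0.6},
  {"ax":0,"ay":0,"az":0,"dx":0,"dy":0.12,"dz":5.4,"jaw":0.6},
  {"ax":0,"ay":0,"az":0,"dx":0,"dy":0.12,"dz":5.4,"jaw":0.6},
])

```text
t: 28.85
position: [0.5211, 0.0373, 0.123]
eef_rot: [-3.14, 0.001, 1.0]
ft_force: [-3.4, -0.3, -4.4]
grip_width: 0.503
```

```bash
python3 - <<'E'
from h import *
st=r.state();print(st['t'],st['position'],st['eef_rot'],st['grip_width'],st['ft_force'],toolR().T@st['ft_torque'])
E
```

```text
28.85 [0.52109638 0.03730215 0.1230343 ] [-3.14017466e+00  7.50778928e-04  1.00031536e+00] 0.5026105003133193 [-3.44967472 -0.25105285 -4.41506655] [ 0.49665374 -0.52379317 -0.0182244 ]
```

Call:
play_rows([
  {"ax":0,"ay":0,"az":4,"dx":0,"dy":0,"dz":0,"jaw":0.6},
  {"ax":0,"ay":0,"az":7,"dx":0,"dy":0,"dz":0,"jaw":0.6},
  {"ax":0,"ay":0,"az":7,"dx":0,"dy":0,"dz":0,"jaw":0.6},
  {"ax":0,"ay":0,"az":7,"dx":0,"dy":0,"dz":0,"jaw":0.6},
])

```text
t: 29.35
position: [0.5211, 0.0374, 0.123]
eef_rot: [-3.14, 0.001, 0.879]
ft_force: [-5.4, -0.6, -3.5]
grip_width: 0.5
```

```bash
python3 - <<'E'
from h import *
st=r.state();print(st['t'],st['position'],st['eef_rot'],st['grip_width'],st['ft_force'],toolR().T@st['ft_torque'])
delta([.547,-.0372,.115],1.8885)
E
```

```text
29.35 [0.52107305 0.03737984 0.12303354] [-3.13985409e+00  8.69837577e-04  8.78654974e-01] 0.4999760063328776 [-5.3702138  -0.60454089 -3.53750315] [ 0.65063643 -0.8347487   0.03042282]
shift cm [-4.09  6.76  0.8 ]
rotvec deg [ -0.12  -0.   -57.86]
```

Call:
play_rows([
  {"ax":0,"ay":0,"az":0,"dx":0,"dy":0,"dz":0,"jaw":0.3},
  {"ax":0,"ay":0,"az":0,"dx":0,"dy":0,"dz":0,"jaw":0.2},
  {"ax":0,"ay":0,"az":0,"dx":0,"dy":0,"dz":0,"jaw":0.2},
  {"ax":0,"ay":0,"az":0,"dx":0,"dy":0,"dz":-3,"jaw":0.2},
  {"ax":0,"ay":0,"az":-10,"dx":0,"dy":0,"dz":-7,"jaw":0.2},
  {"ax":0,"ay":0,"az":-20,"dx":-1,"dy":1.5,"dz":-7.5,"jaw":0.2},
  {"ax":0,"ay":0,"az":-30,"dx":-2,"dy":3.5,"dz":-7.5,"jaw":0.25},
  {"ax":0,"ay":0,"az":-40,"dx":-4.1,"dy":6.8,"dz":-7.5,"jaw":0.3},
  {"ax":0,"ay":0,"az":-50,"dx":-4.1,"dy":6.8,"dz":-7.5,"jaw":0.35},
  {"ax":0,"ay":0,"az":-57.9,"dx":-4.1,"dy":6.8,"dz":-6.5,"jaw":0.35},
  {"ax":0,"ay":0,"az":-57.9,"dx":-4.1,"dy":6.8,"dz":-5,"jaw":0.35},
  {"ax":0,"ay":0,"az":-57.9,"dx":-4.1,"dy":6.8,"dz":-5,"jaw":0.35},
])

```text
t: 30.85
position: [0.5473, -0.0374, 0.1718]
eef_rot: [-3.139, -0.001, 1.887]
ft_force: [-0.5, 0.4, -0.2]
grip_width: 0.652
```

```bash
python3 - <<'E'
from h import *
st=r.state();print(st['t'],st['position'],st['eef_rot'],st['ft_force'])
s=snap('wrist','w15')
delta([.5465,-.0371,.1135],1.8885)
E
```

```text
30.85 [ 0.54727386 -0.03740584  0.17177932] [-3.13908332e+00 -5.62009629e-04  1.88664537e+00] [-0.49322561  0.385957   -0.17975408]
shift cm [ 0.08 -0.1   5.9 ]
rotvec deg [-0.07 -0.   -0.08]
```

View pics/w15.png

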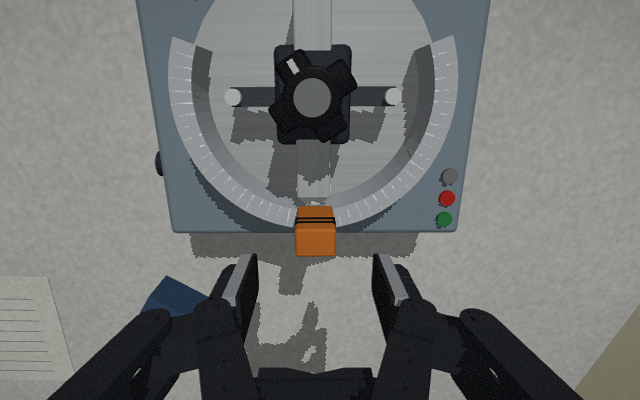

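Everything is in order, so I grip the gauge again, pull it and read the drag.

Call:
play_rows([
  {"ax":0,"ay":0,"az":0,"dx":0.05,"dy":-0.1,"dz":3,"jaw":0.35},
  {"ax":0,"ay":0,"az":0,"dx":0.05,"dy":-0.1,"dz":5.2,"jaw":0.35},
  {"ax":0,"ay":0,"az":0,"dx":0.05,"dy":-0.1,"dz":5.9,"jaw":0.35},
  {"ax":0,"ay":0,"az":0,"dx":0.05,"dy":-0.1,"dz":5.9,"jaw":0.5},
  {"ax":0,"ay":0,"az":0,"dx":0.05,"dy":-0.1,"dz":5.9,"jaw":1},
  {"ax":0,"ay":0,"az":0,"dx":0.05,"dy":-0.1,"dz":5.9,"jaw":1},
  {"ax":0,"ay":0,"az":0,"dx":0.05,"dy":-0.1,"dz":5.9,"jaw":1},
  {"ax":0,"ay":0,"az":0,"dx":0.05,"dy":-0.1,"dz":5.9,"jaw":1},
])

```text
t: 31.9
position: [0.5477, -0.0375, 0.1151]
eef_rot: [3.14, 0.0, 1.888]
ft_force: [-1.5, -0.2, 5.4]
grip_width: 0.267
```

Call:
play_rows([
  {"ax":0,"ay":0,"az":0,"dx":0,"dy":0,"dz":-0.1,"jaw":1},
  {"ax":0,"ay":0,"az":0,"dx":0,"dy":0,"dz":-0.2,"jaw":1},
])

```text
t: 32.15
position: [0.5472, -0.0376, 0.1156]
eef_rot: [3.141, 0.001, 1.889]
ft_force: [2.2, -2.1, -5.9]
grip_width: 0.265
```

Call:
play_rows([
  {"ax":0,"ay":0,"az":0,"dx":0,"dy":0,"dz":-0.1,"jaw":1},
  {"ax":0,"ay":0,"az":0,"dx":0,"dy":0,"dz":-0.2,"jaw":1},
])

```text
t: 32.4
position: [0.5464, -0.0378, 0.1176]
eef_rot: [-3.14, 0.0, 1.888]
ft_force: [1.6, -2.6, -5.4]
grip_width: 0.271
```

Call:
play_rows([
  {"ax":0,"ay":0,"az":0,"dx":0,"dy":0,"dz":-0.1,"jaw":1},
])

```text
t: 32.52
position: [0.5463, -0.0379, 0.1188]
eef_rot: [-3.14, -0.0, 1.888]
ft_force: [1.8, -2.0, -6.0]
grip_width: 0.274
```

Call:
play_rows([
  {"ax":0,"ay":0,"az":0,"dx":0,"dy":0,"dz":-0.1,"jaw":1},
])

```text
t: 32.65
position: [0.5465, -0.0378, 0.1199]
eef_rot: [-3.14, -0.0, 1.888]
ft_force: [1.3, -2.7, -5.4]
grip_width: 0.265
```

Call:
play_rows([
  {"ax":0,"ay":0,"az":0,"dx":0,"dy":0,"dz":-0.1,"jaw":1},
])

```text
t: 32.78
position: [0.5467, -0.0377, 0.121]
eef_rot: [-3.141, 0.0, 1.888]
ft_force: [1.0, -2.5, -5.5]
grip_width: 0.269
```

```bash
python3 - <<'E'
from h import *
st=r.state();print(st['t'],st['position'],toolR().T@st['ft_force'],toolR().T@st['ft_torque'])
E
```

```text
32.775 [ 0.54665039 -0.03773619  0.12102634] [-2.68692771  0.12144365  5.5020694 ] [ 0.15012218 -0.73404598 -0.01806995]
```

Call:
play_rows([
  {"ax":0,"ay":0,"az":0,"dx":0,"dy":0,"dz":-0.2,"jaw":1},
  {"ax":0,"ay":0,"az":0,"dx":0,"dy":0,"dz":-0.4,"jaw":1},
  {"ax":0,"ay":0,"az":0,"dx":0,"dy":0,"dz":-0.7,"jaw":1},
  {"ax":0,"ay":0,"az":0,"dx":0,"dy":0,"dz":-1,"jaw":1},
  {"ax":0,"ay":0,"az":0,"dx":0,"dy":0,"dz":-1.3,"jaw":1},
  {"ax":0,"ay":0,"az":0,"dx":0,"dy":0,"dz":-1.7,"jaw":1},
  {"ax":0,"ay":0,"az":0,"dx":0,"dy":0,"dz":-2.2,"jaw":1},
  {"ax":0,"ay":0,"az":0,"dx":0,"dy":0,"dz":-2.8,"jaw":1},
  {"ax":0,"ay":0,"az":0,"dx":0,"dy":0,"dz":-4,"jaw":1},
  {"ax":0,"ay":0,"az":0,"dx":0,"dy":0,"dz":-6,"jaw":1},
  {"ax":0,"ay":0,"az":0,"dx":0,"dy":0,"dz":-8,"jaw":1},
  {"ax":0,"ay":0,"az":0,"dx":0,"dy":0,"dz":-8,"jaw":1},
])

```text
t: 34.28
position: [0.5482, -0.0371, 0.203]
eef_rot: [3.138, 0.0, 1.889]
ft_force: [0.5, 0.2, -0.5]
grip_width: 0.27
```

```bash
python3 - <<'E'
from h import *
st=r.state();print(st['t'],st['position'],st['eef_rot'],st['ft_force'],st['grip_width'])
s=snap('wrist','w16')
a=load('w16')['f'][100:280,220:420];cv2.imwrite('pics/w16c.png',cv2.resize(a,None,fx=3.5,fy=3.3,interpolation=cv2.INTER_CUBIC))
delta([.4516,-.2322,.10],1.323)
E
```

```text
34.275 [ 0.54818315 -0.03711269  0.20299904] [3.13756446e+00 7.21509710e-05 1.88898560e+00] [ 0.45315407  0.15040487 -0.48098619] 0.2704226154516212
shift cm [-15.55 -15.22  10.14]
rotvec deg [ 0.09 -0.06 32.43]
```

View pics/w16c.png

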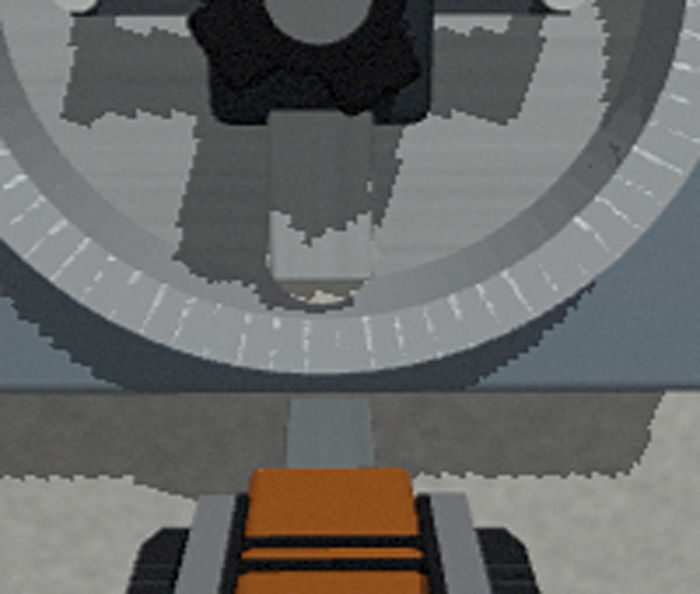

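Call:
play_rows([
  {"ax":0,"ay":0,"az":8,"dx":-4,"dy":-4,"dz":0,"jaw":1},
  {"ax":0,"ay":0,"az":16,"dx":-8,"dy":-8,"dz":0,"jaw":1},
  {"ax":0,"ay":0,"az":24,"dx":-12,"dy":-12,"dz":1,"jaw":1},
  {"ax":0,"ay":0,"az":32.4,"dx":-15.5,"dy":-15.2,"dz":4,"jaw":1},
  {"ax":0,"ay":0,"az":32.4,"dx":-15.5,"dy":-15.2,"dz":8,"jaw":1},
  {"ax":0,"ay":0,"az":32.4,"dx":-15.5,"dy":-15.2,"dz":10,"jaw":1},
  {"ax":0,"ay":0,"az":32.4,"dx":-15.5,"dy":-15.2,"dz":10,"jaw":1},
  {"ax":0,"ay":0,"az":32.4,"dx":-15.5,"dy":-15.2,"dz":10,"jaw":1},
])

```text
t: 35.33
position: [0.4514, -0.2323, 0.1015]
eef_rot: [3.141, 0.0, 1.323]
ft_force: [0.6, -0.7, -0.5]
grip_width: 0.273
```

```bash
python3 - <<'E'
from h import *
st=r.state();print(st['t'],st['position'],st['eef_rot'],st['ft_force'],st['grip_width'])
s=snap('wrist','w17')
a=load('w17')['f'][170:290,240:390];cv2.imwrite('pics/w17c.png',cv2.resize(a,None,fx=5,fy=4.9,interpolation=cv2.INTER_CUBIC))
delta([.4516,-.2322,.051],1.323)
E
```

```text
35.325 [ 0.45136473 -0.23226606  0.10146169] [3.14105598e+00 1.12558328e-04 1.32313059e+00] [ 0.57350518 -0.7090226  -0.45828494] 0.2732301807830276
shift cm [ 0.   -0.01  5.08]
rotvec deg [ 0.08 -0.    0.02]
```

View pics/w17c.png

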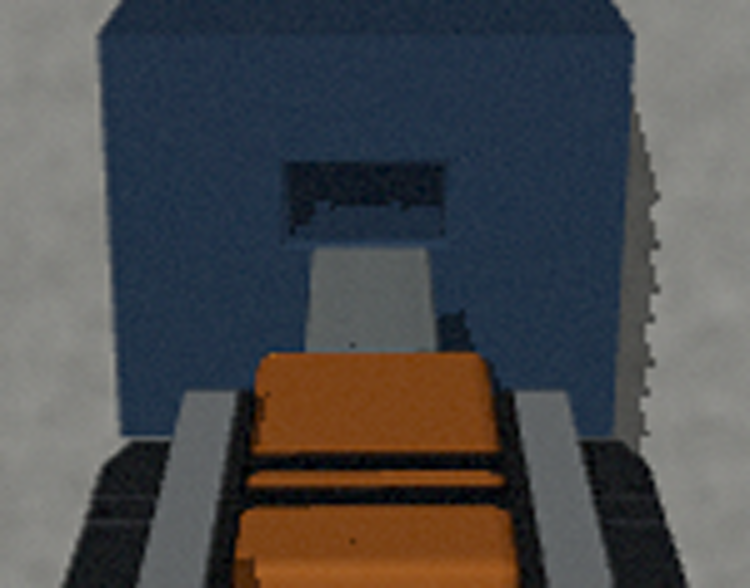

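```bash
python3 - <<'E'
from h import *
s=load('w17');o=lambda u,v:(240+u/5-.4,170+v/4.9-.4)
R=toolR();p=np.array(r.state()['position'])
def P(n,u,v,z): q=plane(s,*o(u,v),z); print(n,(R.T@(q-p)*1000).round(1))
P('slot',285,161,.04);P('slot',445,161,.04);P('slot',285,241,.04);P('slot',445,241,.04)
P('blade',313,247,.0625);P('blade',430,247,.0625)
E
```

```text
slot [ 11.8 -11.7  61.8]
slot [11.7  9.7 61.8]
slot [  0.  -11.9  61.8]
slot [ 0.   9.9 61.8]
blade [ 8.2 -7.1 39.3]
blade [ 8.2  7.  39.3]
```

Call:
play_rows([
  {"ax":0,"ay":0,"az":0,"dx":-0.03,"dy":-0.1,"dz":1.5,"jaw":1},
  {"ax":0,"ay":0,"az":0,"dx":-0.03,"dy":-0.1,"dz":2.5,"jaw":1},
  {"ax":0,"ay":0,"az":0,"dx":-0.03,"dy":-0.1,"dz":3.5,"jaw":1},
  {"ax":0,"ay":0,"az":0,"dx":-0.03,"dy":-0.1,"dz":4.5,"jaw":1},
  {"ax":0,"ay":0,"az":0,"dx":-0.03,"dy":-0.1,"dz":4.9,"jaw":1},
  {"ax":0,"ay":0,"az":0,"dx":-0.03,"dy":-0.1,"dz":5.1,"jaw":1},
  {"ax":0,"ay":0,"az":0,"dx":-0.03,"dy":-0.1,"dz":5.1,"jaw":1},
])

```text
t: 36.25
position: [0.4496, -0.2321, 0.0511]
eef_rot: [-3.141, -0.002, 1.323]
ft_force: [-4.5, 1.2, 11.9]
grip_width: 0.268
```

```bash
python3 - <<'E'
from h import *
st=r.state();print(st['t'],st['position'],st['eef_rot'],st['ft_force'],st['ft_torque'])
E
```

```text
36.25 [ 0.4496439  -0.23209174  0.05107295] [-3.14085899e+00 -2.06776224e-03  1.32253210e+00] [-4.48031199  1.17925582 11.89459718] [0.57623375 0.87311164 0.01010017]
```

Contact at the expected seated height (z 0.051). I release and back off.

Call:
play_rows([
  {"ax":0,"ay":0,"az":0,"dx":0,"dy":0,"dz":-0.1,"jaw":0.8},
  {"ax":0,"ay":0,"az":0,"dx":0,"dy":0,"dz":-0.1,"jaw":0.4},
  {"ax":0,"ay":0,"az":0,"dx":0,"dy":0,"dz":-0.1,"jaw":0.3},
  {"ax":0,"ay":0,"az":0,"dx":0,"dy":0,"dz":-0.1,"jaw":0.3},
  {"ax":0,"ay":0,"az":0,"dx":0,"dy":0,"dz":-3,"jaw":0.3},
  {"ax":0,"ay":0,"az":0,"dx":0,"dy":0,"dz":-8,"jaw":0.2},
  {"ax":0,"ay":0,"az":0,"dx":0,"dy":0,"dz":-14,"jaw":0},
  {"ax":0,"ay":0,"az":0,"dx":0,"dy":0,"dz":-15,"jaw":0},
  {"ax":0,"ay":0,"az":0,"dx":0,"dy":0,"dz":-15,"jaw":0},
  {"ax":0,"ay":0,"az":0,"dx":0,"dy":0,"dz":-15,"jaw":0},
])

```text
t: 37.5
position: [0.449, -0.2314, 0.1985]
eef_rot: [-3.138, -0.0, 1.323]
ft_force: [0.3, 0.8, -0.4]
grip_width: 1.002
```

```bash
python3 - <<'E'
from h import *
st=r.state();print(st['t'],st['position'],st['ft_force'])
s=snap('wrist','w18');snap('top','t18')
a=load('w18')['f'];b=load('t18')['f']
c=cv2.resize(a[140:260,240:400],None,fx=2.5,fy=2.5,interpolation=cv2.INTER_CUBIC);d=b[100:400,100:500]
cv2.imwrite('pics/m18.png',np.hstack([c,d]))
E
```

```text
37.5 [ 0.44902845 -0.23140234  0.1985121 ] [ 0.31760579  0.80535783 -0.41210252]
```

View pics/m18.png

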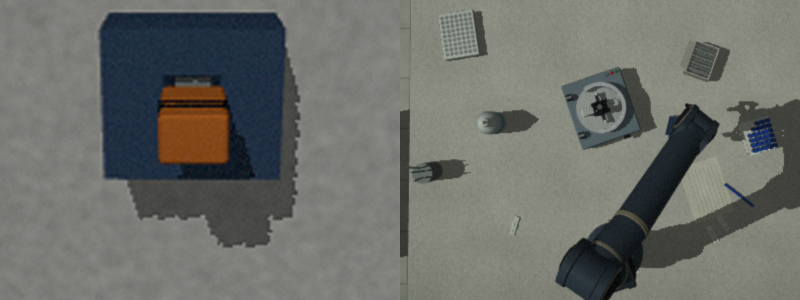

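```bash
python3 - <<'E'
from h import *
print(r.close_job())
E
```

```text
the job is handed in; nothing more can be done
None
```

The roller clearance is set by feel and the gauge is back in its stand. I handed the job in at 37.5 s of the 72 s allowed; `close_job()` gives no verdict.

**Setting the gap:** I seated the gauge in the gap and turned the knob clockwise about 2.20, then 0.28, then 0.12 rad, 2.60 rad in all. After each turn I drew the gauge up to feel the drag:

| Knob turned so far | Drag beyond the gauge's weight |
|---|---|
| 2.20 rad | about zero |
| 2.48 rad | 2–3 N |
| 2.60 rad | about 4.7 N, steady (5.4–6.0 N measured pull, less 0.8 N weight) |

I then drew the gauge fully out with the knob left as set and put it down in the slot.

**Last checks:**
- **Gauge:** the shoulder made contact at the expected seated height. The last wrist picture shows the gauge upright in the slot, as at the start.
- **Robot:** the gripper was open and 15 cm clear, with no contact force.
- **Rack, bottle and box:** they looked unmoved in the top view. I compared them by eye only, not by measurement.
- **Clearance:** I did not measure it with the gauge out. From the drag I estimate about 3.8 mm.

**Uncertainties:**
- The force readings scatter by about 0.5–1 N.
- A steady side force of about 2.7 N acted during the last pull, so the drag figure is approximate.
- On the first insertion the blade touched the roller lightly, about 2 N, and I shifted it towards the wall.

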